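# Wind a screw jack up to its height pointer with a turning bar

## Task

Take the orange-handled bar from its rest, put its tip in the pockets of the blue collar and wind the screw jack up, moving the bar from pocket to pocket because the guide posts limit each swing, until the top of the plate is level with the top of the red pointer. Then lay the bar back in the two forks of its rest. Turn the collar only with the bar, keep hand and arm off the collar, plate and pointer, keep the bottle standing on the plate, and leave the tape, timer and marker where they are.

Things in the scene. Friction and masses are not known exactly. Their poses are not given: they have to be found in the camera images.
- jack: Fixed screw jack, grey round base 152 mm across. Origin: centre of its underside; z up, the screw axis. Three guide posts, 8 mm thick, 134 mm high, stand 66 mm from the axis at 90, 210 and 330 degrees anticlockwise from the jack's x axis. The bar swings only between them: the gap centred on -y faces the free side and lets the bar swing about 50 degrees either side of -y.
- collar: Blue threaded collar, 104 mm across, 35 mm high. Origin on the screw axis at the pockets' mid height, 50 mm above the worktop; z up. Eight pockets open radially in its rim every 45 degrees, one on its +x axis, each under a white tick. A pocket is 12 mm high and 12 wide at its narrowest, mouth 18 high and 22 wide, 52 mm from the axis; bottom 31 mm from it. Put the tip 36 mm from the axis.
- screw (a joint): Angle of the collar in rad, 0 at the start, growing as the collar turns clockwise seen from above. Clockwise raises the plate by 5.73 mm per rad (36 mm per turn); anticlockwise lowers it. It stays where it is left; turning takes about 0.25 N m.
- plate_top (a point): Centre of the top face of the round aluminium plate, 76 mm across and 8 mm thick, with three arms to the guide posts; it rises with the screw and does not turn. Its top is 93 mm above the worktop at the start. Keep the hand outside the posts.
- plate: The same plate; origin at the centre of its underside.
- pointer_tip (a point): Inner tip of the red pointer (blade 7 mm wide, 4 mm thick), on its top face, about 57 mm from the screw axis: the height the plate's top must reach, 13 to 16 mm above its start. The pointer sits on a thin gauge pillar, 160 mm high, 93 mm from the axis beside the post on the jack's +y side, and keeps its height unless knocked.
- bar: Loose turning bar, 120 g, 163 mm long, lying level. Origin: centre of the orange handle, 60 mm long, 16 x 16 mm in section; x runs along the bar towards the working tip. An 8 mm steel shaft runs from the handle (x = 30 mm) to the slightly tapered tip (x = 105 mm); an 8 mm tail runs back to x = -58 mm.
- bar_tip (a point): The working tip of the bar, on its axis, 105 mm from the handle's centre.
- rest: Fixed grey bar rest, foot 130 x 50 x 8 mm. Origin: centre of its underside; x along the bar. Two V forks, 8 mm thick, 32 mm wide over all, stand at x = -43 and +43 mm, tops 61 mm above the worktop; the bar lies in them with its axis 55 mm above the worktop, the handle midway between the forks; at first its tip points to the rest's +x.
- bottle: Amber reagent bottle with white cap, 45 mm across, 78 mm high, standing on the middle of the plate. Origin: centre of its underside; z up.
- tape: Roll of pale yellow label tape lying flat, 62 mm across, 18 mm high; origin at the centre of its underside. Bystander.
- timer: White digital timer standing on its foot, 24 x 68 x 60 mm; origin at the centre of its underside. Bystander.
- marker: White marker with red cap lying flat, 135 mm long, 11 mm thick; origin under its middle. Bystander.
There are look-alikes about, which are no part of the job. Of the things that look like the bottle, the largest one is meant.

How it is judged (in metres and radians):
On the way, in this order (a step that is already met when the one before it is completed fails the run):
1. the bar's tip is in a pocket of the collar (distance between bar_tip and collar below 0.045 m), for 0.2 s.
2. the bar, in a pocket, has brought the plate's top within 2.5 mm of the pointer's height (z of plate_top in the frame of pointer_tip between -0.0025 and 0.0025 m and distance between bar_tip and collar below 0.048 m), for 0.1 s.
At the end, for the whole second after the job is handed in: The plate's top is within 2 mm of the height of the pointer's top; the bar lies at rest in both forks of its rest, either way round, handle within 14 mm of midway; the bottle stands upright on the plate, within 40 mm of its centre (z of plate_top in the frame of pointer_tip between -0.002 and 0.002 m and x of bar in the frame of rest between -0.014 and 0.014 m and y of bar in the frame of rest between -0.005 and 0.005 m and z of bar in the frame of rest between 0.05 and 0.059 m and angle between the x axis of bar and the x axis of rest, either way round below 0.1 rad and linear speed of each of bar, bottle below 0.02 m/s and distance between bottle and plate_top below 0.04 m and angle between bottle's own z axis and vertical below 0.1 rad); the robot touches nothing.
It fails at once if the hand or arm pushes the collar, plate or pointer (contact force between any of the fingers, the arm and collar above 3 N or contact force between any of the fingers, the arm and plate above 3 N or distance of pointer_tip from where it was at the start of the episode above 0.003 m).
It fails at once if the bottle is tipped (angle between bottle's own z axis and vertical above 0.35 rad).
It fails at once if the tape, timer or marker is disturbed (distance of any of tape, timer, marker from where it was at the start of the episode above 0.02 m).
It also fails if it takes over 72 s, if anything falls off the work surface, if the arm or the gripper's body presses on something with over 40 N, if the wrist force passes 120 N, or if a joint passes its speed limit or range.

## Robot

A 6-joint arm with a two-finger parallel gripper is mounted at the origin on the work surface; the furniture and walls round the work are solid. World frame = base frame: x ahead of the robot, y to its left, z up, the work surface at z = 0. Lengths are in mm, angles in rad, forces in N, time in s.
With the tool pointing down it reaches from about 275 to 1000 mm from the base axis. Payload 8.4 kg.
Tool frame: the origin (TCP) lies midway between the tips of the shut fingers; the grasp point (between the pads) lies 19 mm behind it; z points along the fingers, y is the line along which they close (so a half turn about z gives the same grasp; the last joint's range is limited). The gripper opens to 85 mm and grips with 20 to 120 N. Pads are 22 mm wide; open, the fingers measure 114 mm over their backs; the gripper's body (76 mm by 85 mm) begins 54 mm behind the grasp point. The pads swing forward as they close: fully open they stand 13 mm farther back than shut.
Start: joints at [-1.154, 0.353, 1.633, -0, 1.155, -0.002], TCP at [254.164, -570.989, 231.281] pointing down, gripper open.
Joint ranges: [-2.63, 2.63], [-0.92, 2.1], [0.06, 2.66], [-1.3, 4.44], [0, 2.69], [-3.02, 3.02]. Speed limits (rad/s): [2.22, 2.22, 2.79, 3.14, 3.14, 3.14].

## Interface

Orientations are given as [roll, pitch, yaw] about the fixed x, y, z axes, in that order (R = Rz(yaw) Ry(pitch) Rx(roll)).
In Python, from rig import telemetry, optics, r gives the robot as it stands.
- The arm moves only by the tool play_rows, never from a script. Its arguments are lists of equal length, an entry for each row: "dp": the shift along the tool's x, y, z in units of 40 mm (1.0 is 40 mm), a list of three; "rot": the turn, a rotation vector about the tool's x, y, z in units of 6 degrees (1.0 is 6 degrees), a list of three. In form: {"dp": [[tx, ty, tz], ...], "rot": [[ax, ay, az], ...]}. A call has 1 to 5 rows; each row is the pose to reach, as a shift and turn from the pose commanded when the call began, along the tool's axes at that moment; what a row does not reach only later rows make up. A row lasts 1/12 s, in which the tool goes at most 41.7 mm and 7.16 degrees, less where a joint would pass 70% of its speed; a pose out of reach is approached as far as the arm can. A call with a gripper value outside its range is refused whole. "fingers" is the opening, from 0 (shut) to 1 (fully open), set as the call begins (left out, the last holds). The fingers move at their own pace and stop on an object; "grip_force" is the grip in N (left out, the last holds). Time passes only in rows, so rows that repeat a pose let the fingers close. It gives the time, the measured TCP pose, the force, the opening and the grip force at its end, in the units of the state.
- telemetry.sense(): the state, without advancing time (a new reading comes with each control period).
- optics.grab_frame(name): name is "scene" or "top"; returns a dict with "color" (400x640x3 uint8, red, green, blue), "mtx" (3x3 intrinsics, pixels), "R" (3x3) and "t" (3): a world point X has camera coordinates R X + t. Camera axes: x right, y down, z forward; pixel columns grow to the right and rows downward; lengths in mm; the calibration is good to about 2 mm. A picture is of the moment at which its call begins. There is no depth.
- r.sign_off(): hands the job in; it is judged then, once.
The state is a dict: "clock": time; "qpos": joint angles; "qvel": joint speeds; "joint_efforts": joint torques, N m; "eef_pos": TCP position; "tcp_rot": TCP orientation; "contact_force": force on the tool from outside, world axes, zero at the start; "wrist_torque": the same for the moment, N m; "opening": opening from 0.0 (shut) to 1.0 (fully open); "grasp_force": force on a finger pad.
Only numpy, scipy, OpenCV 4.12 (cv2) and the standard library are available. Lean on these libraries where they do the work, as an engineer would, in place of code of your own. Each camera call takes 0.05 s, during which the arm holds its last target. There are 200 camera calls.

## Working session

There is one attempt and no reset: what is moved stays moved. The work goes in short steps, Python scripts to look and compute and a tool call to move; the robot and the scene stay as the last step left them, time stands still between calls to the robot, and variables do not carry over. Pictures are saved under pics/ and viewed, at most 10 in all, crops included, and the job is handed in when it is done.

Besides the shell and the picture viewer there is one more tool, called after ">>>" by a JSON object that holds its "op" and its "data", one argument or row to a line. play_rows: Moves the arm, as the interface text tells. Its arguments: {"type":"object","properties":{"dp":{"type":"array"},"rot":{"type":"array"},"fingers":{"type":"number"},"grip_force":{"type":"number"}},"required":["dp","rot"]}

```bash
ls; mkdir -p pics; python3 - <<'E'
from rig import telemetry, optics, r
import cv2,numpy as np
print(telemetry.sense())
for n in("scene","top"):
    f=optics.grab_frame(n); cv2.imwrite(f"pics/{n}0.png",f["color"][:,:,::-1]); np.savez(f"{n}.npz",**f)
    print(n,f["mtx"].tolist(),f["R"].tolist(),f["t"].tolist(), (-f["R"].T@f["t"]).tolist())
E
```

```text
pics
{'clock': 0.0, 'qpos': array([-1.15440077e+00,  3.53694062e-01,  1.63415742e+00, -2.33752543e-05,
        1.15521787e+00, -2.40106191e-03]), 'qvel': array([ 0.00056521,  0.00034262,  0.00181808,  0.00115937, -0.00147574,
        0.00033172]), 'joint_efforts': array([-4.77987360e-04, -6.05259633e+01, -3.42067587e+01, -3.15373609e-05,
        9.51294496e-03,  8.99230344e-06]), 'eef_pos': array([ 253.95416879, -570.53362684,  230.5230579 ]), 'tcp_rot': array([-3.14011592e+00,  1.78259779e-05,  4.18806081e-01]), 'contact_force': array([ 0.60236412, -0.8904718 , -0.0931393 ]), 'wrist_torque': array([-0.01105197, -0.01305367,  0.01322322]), 'grasp_force': 0.0, 'opening': 0.996262694482387}
scene [[378.3879628718153, 0.0, 319.826740780265], [0.0, 378.3879628718153, 202.22630480903354], [0.0, 0.0, 1.0]] [[-0.6732760995481032, -0.7392465387985531, -0.014623564943333365], [-0.5577499962180497, 0.5207615363170162, -0.6463144466987465], [0.48540110784387225, -0.4269917764630839, -0.7629310501852978]] [292.7897819978281, 336.30394315376736, 748.5939121920776] [21.333571129953178, 360.953119247596, 792.765266924846]
top [[416.242554060275, 0.0, 324.66759428920983], [0.0, 416.242554060275, 201.66413813315404], [0.0, 0.0, 1.0]] [[0.004077428234295514, -0.9999762084548739, 0.0055639107836216815], [-0.9842405460212762, -0.004996789268487263, -0.1767641922583465], [0.17678778845478416, -0.004755483279358833, -0.9842375034675553]] [-40.916320700980506, 470.09484725217703, 1296.0479588762198] [233.72779012147686, -32.40304795288631, 1358.9425981358677]
```

View pics/scene0.png

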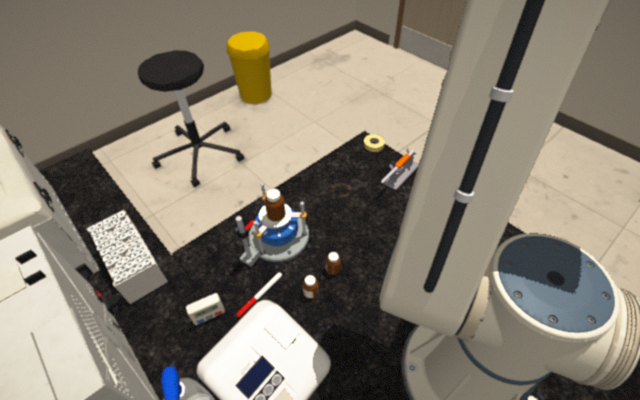

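View pics/top0.png

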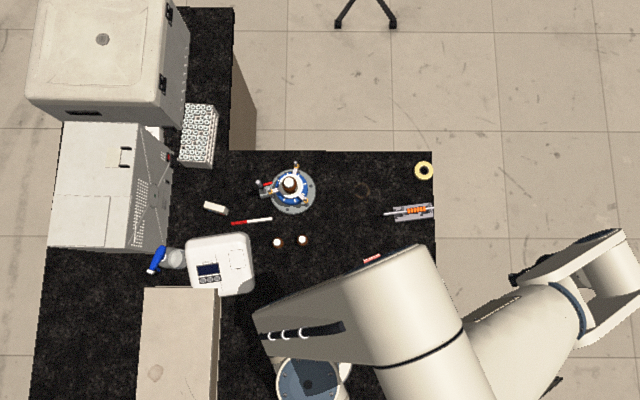

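```bash
cat > h.py <<'E'
import numpy as np,cv2
from rig import telemetry, optics, r
def grab(n):
    f=optics.grab_frame(n); f["img"]=f["color"][:,:,::-1].copy(); return f
def ray(f,uv,z):
    "world point on plane z seen at pixel uv"
    R,t=f["R"],f["t"]; c=-R.T@t
    d=R.T@np.linalg.solve(f["mtx"],[uv[0],uv[1],1.])
    return c+d*(z-c[2])/d[2]
def proj(f,X):
    p=f["mtx"]@(f["R"]@np.asarray(X,float)+f["t"]); return p[:2]/p[2]
def crop(f,x,y,w,h,s,name):
    cv2.imwrite("pics/"+name,cv2.resize(f["img"][y:y+h,x:x+w],None,fx=s,fy=s,interpolation=cv2.INTER_CUBIC))
def tri(fs,uvs):
    A=[];b=[]
    for f,uv in zip(fs,uvs):
        c=-f["R"].T@f["t"]; d=f["R"].T@np.linalg.solve(f["mtx"],[uv[0],uv[1],1.]); d/=np.linalg.norm(d)
        P=np.eye(3)-np.outer(d,d); A.append(P); b.append(P@c)
    A=np.vstack(A);b=np.hstack(b); x=np.linalg.lstsq(A,b,rcond=None)[0]; return x,np.linalg.norm(A@x-b)
def load(n):
    f=dict(np.load(n+".npz")); f["img"]=f["color"][:,:,::-1].copy(); return f
E
python3 - <<'E'
from h import *
T,S=load("top"),load("scene")
crops=[T["img"][150:230,250:330],S["img"][175:275,230:330],T["img"][155:235,365:445],S["img"][125:205,350:430]]
r1=[cv2.resize(c,(400,400) if i<2 else (300,300),interpolation=cv2.INTER_CUBIC) for i,c in enumerate(crops)]
cv2.imwrite("pics/c1.png",np.hstack(r1[:2])); cv2.imwrite("pics/c2.png",np.hstack(r1[2:]))
E
```

```text
(no output)
```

View pics/c1.png

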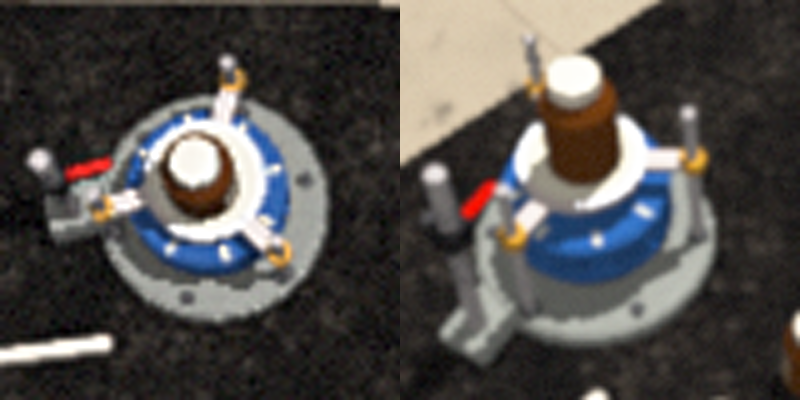

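View pics/c2.png

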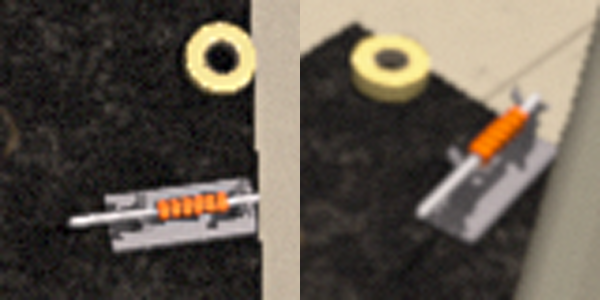

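```bash
python3 - <<'E'
from h import *
T,S=load("top"),load("scene")
tp=lambda x,y:(250+(x+.5)/5-.5,150+(y+.5)/5-.5)
sp=lambda x,y:(230+(x-400+.5)/4-.5,175+(y+.5)/4-.5)
P=[]
for n,a,b in(("by",(103,208),(513,236)),("b210?",(280,250),(690,160)),("bfar",(232,80),(535,88)),("ptip",(111,162),(497,186)),("cap",(194,162),(574,72)),("pillar",(40,158),(434,172))):
    x,e=tri([T,S],[tp(*a),sp(*b)]); print(n,x.round(1),round(e,1)); P.append(x)
P=np.array(P[:3]); 
# bushings at plane z=89 from top
Q=np.array([ray(T,tp(*a),89) for a in((103,208),(280,250),(232,80))])[:,:2]
for M in(P[:,:2],Q):
    c=M.mean(0); print("c",c.round(1),[(round(np.hypot(*(m-c)),1),round(np.degrees(np.arctan2(*(m-c)[::-1])),1)) for m in M])
# blue mask outline & base
hsv=cv2.cvtColor(T["img"],cv2.COLOR_BGR2HSV)
c=Q.mean(0)
for n,z,uvs in(("ticks",67.5,[(188,120),(147,153),(272,170),(170,247),(223,252),(262,130)]),):
    for u in uvs:
        w=ray(T,tp(*u),z)[:2]-c; print(n,np.hypot(*w).round(1),np.degrees(np.arctan2(w[1],w[0])).round(1), (np.degrees(np.arctan2(w[1],w[0]))%45).round(1))
# orange handle
for n,f in(("T",T),("S",S)):
    h=cv2.cvtColor(f["img"],cv2.COLOR_BGR2HSV); m=cv2.inRange(h,(5,180,180),(18,255,255))
    k,l,st,ce=cv2.connectedComponentsWithStats(m)
    for i in range(1,k):
        if st[i,4]>25:
            ys,xs=np.where(l==i); d=cv2.fitLine(np.c_[xs,ys].astype(np.float32),2,0,.01,.01).ravel()
            print(n,ce[i],st[i],d, ray(f,ce[i],59).round(1), ray(f,ce[i]+d[:2]*8,59)-ray(f,ce[i]-d[:2]*8,59))
x=ray(T,(365+71/3.75,155+222/3.75),55); y=ray(T,(365+258/3.75,155+199/3.75),55)
print("tip,tail",x,y,np.linalg.norm(x-y))
E
```

```text
by [495.5 132.4  88. ] 2.4
b210? [469.7  21.7  86.4] 2.1
bfar [579.4  54.   84.9] 3.0
ptip [519.7 124.9 105.4] 0.2
cap [505.9  69.1 171.8] 2.1
pillar [510.8 161.3 158.4] 2.1
c [514.8  69.4] [(np.float64(66.0), np.float64(107.1)), (np.float64(65.7), np.float64(-133.5)), (np.float64(66.3), np.float64(-13.4))]
c [512.9  68. ] [(np.float64(65.9), np.float64(106.7)), (np.float64(65.2), np.float64(-133.5)), (np.float64(65.7), np.float64(-13.9))]
ticks 45.1 17.1 17.1
ticks 44.4 61.2 16.2
ticks 42.1 -75.2 14.8
ticks 45.6 149.7 14.7
ticks 43.7 -166.1 13.9
ticks 50.1 -42.7 2.3
T [415.76470588 209.36764706] [407 207  19   6  68] [ 9.9297780e-01 -1.1830097e-01  4.1576471e+02  2.0936765e+02] [ 443.9 -327.2   59. ] [  6.32072259 -50.58006196   0.        ]
S [402.16883117 160.1038961 ] [396 154  14  13  77] [  0.7154855   -0.69862753 402.16882    160.1039    ] [ 445.2 -321.7   59. ] [ 7.27435844e+00 -5.82549231e+01  1.13686838e-13]
tip,tail [ 428.54232162 -226.63606194   55.        ] [ 449.02438525 -385.69326841   55.        ] 160.37053925203344
```

```bash
cat >> h.py <<'E'
from scipy.spatial.transform import Rotation as Ro
def plan(way,start=None,vmax=36.,amax=6.5,tail=1):
    "way: [(x,y,z,yawdeg[,vmax])]; prints play_rows calls (tool down), from start or measured pose"
    s=telemetry.sense()
    p0=np.r_[s["eef_pos"],np.degrees(s["tcp_rot"][2])] if start is None else np.array(start,float)
    print("from",p0.round(1),"clock",s["clock"])
    rows=[];a=p0
    for w in way:
        b=np.array(w[:4],float); v=w[4] if len(w)>4 else vmax
        n=int(max(1,np.ceil(np.linalg.norm((b-a)[:3])/v),np.ceil(abs(b[3]-a[3])/amax)))
        rows+=[a+(b-a)*i/n for i in range(1,n+1)]; a=b
    rows+=[a]*tail
    rows+= [a]*(-len(rows)%5)
    base=p0
    for k in range(0,len(rows),5):
        y=np.radians(base[3]); X=np.array([np.cos(y),np.sin(y),0]);Y=np.array([np.sin(y),-np.cos(y),0])
        dp=[[round(float(v),2) for v in np.array([X@d,Y@d,-d[2]])/40] for d in [q[:3]-base[:3] for q in rows[k:k+5]]]
        rt=[[0,0,round(float(-(q[3]-base[3])/6),2)] for q in rows[k:k+5]]
        print('"dp":',dp,'"rot":',rt); base=rows[k+4]
E
python3 - <<'E'
from h import *
plan([(443.5,-327,120,97.2)])
E
```

```text
from [ 254.  -570.6  230.6   24. ] clock 0.1
"dp": [[0.57, -0.3, 0.23], [1.13, -0.61, 0.46], [1.7, -0.91, 0.69], [2.27, -1.21, 0.92], [2.84, -1.51, 1.15]] "rot": [[0, 0, -1.02], [0, 0, -2.03], [0, 0, -3.05], [0, 0, -4.07], [0, 0, -5.08]]
"dp": [[0.64, 0.03, 0.23], [1.28, 0.05, 0.46], [1.93, 0.08, 0.69], [2.57, 0.11, 0.92], [3.21, 0.13, 1.15]] "rot": [[0, 0, -1.02], [0, 0, -2.03], [0, 0, -3.05], [0, 0, -4.07], [0, 0, -5.08]]
"dp": [[0.54, 0.35, 0.23], [1.08, 0.7, 0.46], [1.08, 0.7, 0.46], [1.08, 0.7, 0.46], [1.08, 0.7, 0.46]] "rot": [[0, 0, -1.02], [0, 0, -2.03], [0, 0, -2.03], [0, 0, -2.03], [0, 0, -2.03]]
```

Things that could be mistaken, in top pixels:
- **Bar:** the orange handle at (416,209) is the only one. The orange plate bushings at (271,192), (306,200) and (296,166) and the red/white pieces at (252,220) and (372,259) are not it.
- **Bottle:** the one on the plate at (290,183) is the largest. The two small ones at (278,242) and (303,239) are decoys.

The crops confirm the bar lying in its forks with its tip to the left (+y), and the jack with its +y post at world 107°.

>>> {"op": "play_rows", "data": {
  "dp": [
    [0.57,-0.3,0.23],
    [1.13,-0.61,0.46],
    [1.7,-0.91,0.69],
    [2.27,-1.21,0.92],
    [2.84,-1.51,1.15]
  ],
  "rot": [
    [0,0,-1.02],
    [0,0,-2.03],
    [0,0,-3.05],
    [0,0,-4.07],
    [0,0,-5.08]
  ],
  "fingers": 0.6
}}

```text
clock: 0.52
eef_pos: [333.8, -468.4, 184.6]
tcp_rot: [-3.141, -0.0, 0.956]
contact_force: [0.7, 0.1, 0.2]
opening: 0.599
grasp_force: 0.0
```

>>> {"op": "play_rows", "data": {
  "dp": [
    [0.64,0.03,0.23],
    [1.28,0.05,0.46],
    [1.93,0.08,0.69],
    [2.57,0.11,0.92],
    [3.21,0.13,1.15]
  ],
  "rot": [
    [0,0,-1.02],
    [0,0,-2.03],
    [0,0,-3.05],
    [0,0,-4.07],
    [0,0,-5.08]
  ]
}}

```text
clock: 0.93
eef_pos: [412.7, -367.0, 138.7]
tcp_rot: [-3.141, -0.0, 1.488]
contact_force: [0.1, -0.5, 0.6]
opening: 0.598
grasp_force: 0.0
```

>>> {"op": "play_rows", "data": {
  "dp": [
    [0.54,0.35,0.23],
    [1.08,0.7,0.46],
    [1.08,0.7,0.46],
    [1.08,0.7,0.46],
    [1.08,0.7,0.46]
  ],
  "rot": [
    [0,0,-1.02],
    [0,0,-2.03],
    [0,0,-2.03],
    [0,0,-2.03],
    [0,0,-2.03]
  ]
}}

```text
clock: 1.35
eef_pos: [443.7, -327.8, 120.9]
tcp_rot: [-3.141, 0.0, 1.694]
contact_force: [0.5, -0.1, -0.5]
opening: 0.599
grasp_force: 0.0
```

```bash
python3 - <<'E'
from h import *
f=grab("top");g=grab("scene")
a=cv2.resize(f["img"][160:260,360:460],(400,400),interpolation=cv2.INTER_CUBIC);b=cv2.resize(g["img"][105:205,340:440],(400,400),interpolation=cv2.INTER_CUBIC)
cv2.imwrite("pics/c3.png",np.hstack([a,b]))
for n,ff in(("T",f),("S",g)):
    m=cv2.inRange(cv2.cvtColor(ff["img"],cv2.COLOR_BGR2HSV),(5,180,150),(18,255,255)); k,l,st,ce=cv2.connectedComponentsWithStats(m)
    print([(ce[i],st[i,4]) for i in range(1,k) if st[i,4]>15])
plan([(443.5,-327,80,97.2),(443.5,-327,36,97.2,15)])
E
```

```text
[]
[]
from [ 443.6 -328.4  121.2   97. ] clock 1.45
"dp": [[0.02, 0.0, 0.52], [0.04, 0.0, 1.03], [0.04, 0.0, 1.4], [0.04, 0.0, 1.76], [0.04, 0.0, 2.13]] "rot": [[0, 0, -0.02], [0, 0, -0.03], [0, 0, -0.03], [0, 0, -0.03], [0, 0, -0.03]]
"dp": [[0.0, 0.0, -0.0], [0.0, 0.0, -0.0], [0.0, 0.0, -0.0], [0.0, 0.0, -0.0], [0.0, 0.0, -0.0]] "rot": [[0, 0, -0.0], [0, 0, -0.0], [0, 0, -0.0], [0, 0, -0.0], [0, 0, -0.0]]
```

View pics/c3.png

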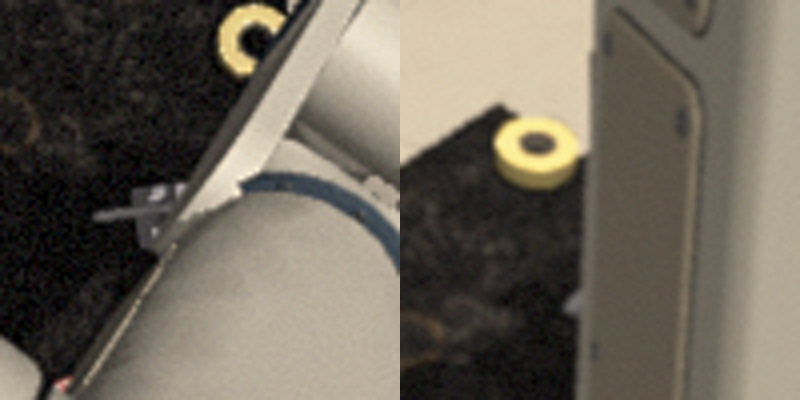

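The arm hides the handle; only the shaft tip at crop (100,213) shows. I'll go down on the first estimate, which has enough margin.

>>> {"op": "play_rows", "data": {
  "dp": [
    [0.02,0.0,0.52],
    [0.03,0.0,1.03],
    [0.03,0.0,1.4],
    [0.03,0.0,1.76],
    [0.03,0.0,2.13]
  ],
  "rot": [
    [0,0,0],
    [0,0,0],
    [0,0,0],
    [0,0,0],
    [0,0,0]
  ]
}}

```text
clock: 1.87
eef_pos: [443.4, -327.5, 35.4]
tcp_rot: [3.141, 0.001, 1.693]
contact_force: [-0.9, 0.1, 0.4]
opening: 0.599
grasp_force: 0.0
```

>>> {"op": "play_rows", "data": {
  "dp": [
    [0,0,0],
    [0,0,0],
    [0,0,0],
    [0,0,0],
    [0,0,0]
  ],
  "rot": [
    [0,0,0],
    [0,0,0],
    [0,0,0],
    [0,0,0],
    [0,0,0]
  ],
  "fingers": 0,
  "grip_force": 90
}}

```text
clock: 2.28
eef_pos: [445.8, -327.8, 37.4]
tcp_rot: [3.138, 0.003, 1.695]
contact_force: [5.0, -0.2, 0.9]
opening: 0.167
grasp_force: 88.5
```

>>> {"op": "play_rows", "data": {
  "dp": [
    [0,0,0],
    [0,0,0],
    [0,0,0],
    [0,0,0],
    [0,0,0]
  ],
  "rot": [
    [0,0,0],
    [0,0,0],
    [0,0,0],
    [0,0,0],
    [0,0,0]
  ]
}}

```text
clock: 2.7
eef_pos: [445.8, -327.7, 37.4]
tcp_rot: [3.138, 0.003, 1.695]
contact_force: [5.3, -0.2, 1.0]
opening: 0.168
grasp_force: 88.5
```

```bash
python3 - <<'E'
from h import *
s=telemetry.sense();print(s["wrist_torque"],s["contact_force"])
c=np.array([513.5,68.7]);th=np.radians(-28.8);q=c+195*np.array([np.cos(th),np.sin(th)])
plan([(443.5,-327.5,110,97.2,20),(q[0],q[1],110,151.2)])
E
```

```text
[-0.09174392 -0.84928385  0.20085546] [ 5.30015964 -0.21156835  0.95343549]
from [ 445.8 -327.7   37.4   97.1] clock 2.7
"dp": [[0.0, -0.01, -0.45], [0.01, -0.03, -0.91], [0.01, -0.04, -1.36], [0.01, -0.06, -1.82], [0.63, 0.57, -1.82]] "rot": [[0, 0, -0.0], [0, 0, -0.01], [0, 0, -0.01], [0, 0, -0.01], [0, 0, -0.83]]
"dp": [[0.56, 0.68, -0.0], [1.11, 1.36, -0.0], [1.67, 2.04, -0.0], [2.23, 2.72, -0.0], [2.78, 3.4, -0.0]] "rot": [[0, 0, -0.82], [0, 0, -1.64], [0, 0, -2.45], [0, 0, -3.27], [0, 0, -4.09]]
"dp": [[0.22, 0.85, -0.0], [0.45, 1.7, -0.0], [0.67, 2.55, -0.0], [0.9, 3.4, -0.0], [1.12, 4.25, -0.0]] "rot": [[0, 0, -0.82], [0, 0, -1.64], [0, 0, -2.45], [0, 0, -3.27], [0, 0, -4.09]]
"dp": [[0.0, 0.0, -0.0], [0.0, 0.0, -0.0], [0.0, 0.0, -0.0], [0.0, 0.0, -0.0], [0.0, 0.0, -0.0]] "rot": [[0, 0, -0.0], [0, 0, -0.0], [0, 0, -0.0], [0, 0, -0.0], [0, 0, -0.0]]
```

>>> {"op": "play_rows", "data": {
  "dp": [
    [0.0,0,-0.3],
    [0.0,0,-0.8],
    [0.0,0,-1.3],
    [0.0,0,-1.8],
    [0.63,0.57,-1.82]
  ],
  "rot": [
    [0,0,0],
    [0,0,0],
    [0,0,0],
    [0,0,0],
    [0,0,-0.83]
  ]
}}

```text
clock: 3.12
eef_pos: [463.1, -302.7, 113.2]
tcp_rot: [3.139, 0.005, 1.778]
contact_force: [2.1, 0.0, -1.3]
opening: 0.163
grasp_force: 88.4
```

>>> {"op": "play_rows", "data": {
  "dp": [
    [0.56,0.68,0],
    [1.11,1.36,0],
    [1.67,2.04,0],
    [2.23,2.72,0],
    [2.78,3.4,0]
  ],
  "rot": [
    [0,0,-0.82],
    [0,0,-1.64],
    [0,0,-2.45],
    [0,0,-3.27],
    [0,0,-4.09]
  ]
}}

```text
clock: 3.53
eef_pos: [573.3, -160.0, 109.9]
tcp_rot: [-3.141, 0.0, 2.214]
contact_force: [-0.0, -1.4, -2.5]
opening: 0.167
grasp_force: 88.4
```

>>> {"op": "play_rows", "data": {
  "dp": [
    [0.22,0.85,0],
    [0.45,1.7,0],
    [0.67,2.55,0],
    [0.9,3.4,0],
    [1.12,4.25,0]
  ],
  "rot": [
    [0,0,-0.82],
    [0,0,-1.64],
    [0,0,-2.45],
    [0,0,-3.27],
    [0,0,-4.09]
  ]
}}

```text
clock: 3.95
eef_pos: [683.0, -22.6, 109.9]
tcp_rot: [-3.141, 0.0, 2.643]
contact_force: [-0.0, -0.0, -1.7]
opening: 0.17
grasp_force: 88.4
```

>>> {"op": "play_rows", "data": {
  "dp": [
    [0,0,0],
    [0,0,0]
  ],
  "rot": [
    [0,0,0],
    [0,0,0]
  ]
}}

```text
clock: 4.12
eef_pos: [683.1, -22.4, 109.4]
tcp_rot: [-3.142, 0.0, 2.641]
contact_force: [-0.8, -0.4, -2.4]
opening: 0.164
grasp_force: 88.5
```

```bash
python3 - <<'E'
from h import *
s=telemetry.sense();print(s["eef_pos"],s["tcp_rot"],s["opening"],s["grasp_force"])
f=grab("top");g=grab("scene")
np.savez("t2.npz",**{k:f[k] for k in("color","mtx","R","t")});np.savez("s2.npz",**{k:g[k] for k in("color","mtx","R","t")})
a=cv2.resize(f["img"][140:240,230:330],(400,400),interpolation=cv2.INTER_CUBIC);b=cv2.resize(g["img"][165:265,220:320],(400,400),interpolation=cv2.INTER_CUBIC)
cv2.imwrite("pics/c4.png",np.hstack([a,b]))
E
```

```text
[683.05061175 -22.42961146 109.41494694] [-3.14158830e+00  3.60442084e-04  2.64086142e+00] 0.16384484960984066 88.45815896987915
```

View pics/c4.png

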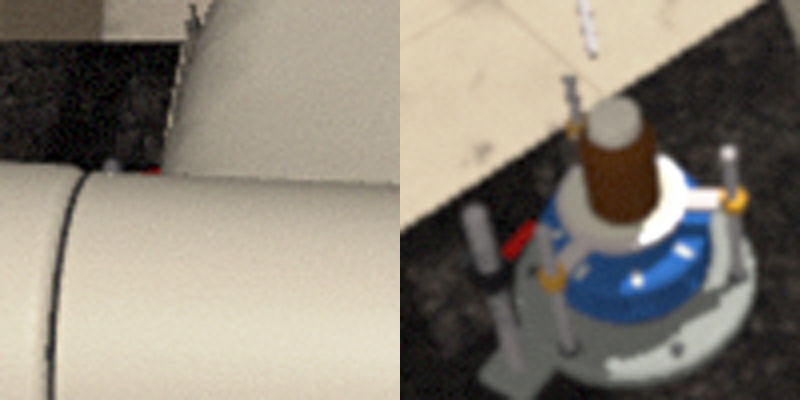

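```bash
python3 - <<'E'
from h import *
from scipy.optimize import least_squares
T,S=load("top"),load("s2")
tp=lambda x,y:(250+(x+.5)/5-.5,150+(y+.5)/5-.5)
Q=np.array([ray(T,tp(*a),67.5)[:2] for a in((188,120),(147,153),(272,170),(170,247),(223,252))])
k=np.array([0,1,-2,3,4])
def m(p): a=np.radians(p[3]+45*k); return (p[:2]+p[2]*np.c_[np.cos(a),np.sin(a)]-Q).ravel()
r_=least_squares(m,[513,68,45,15.5]);print("ticks",r_.x.round(1),r_.fun.round(1))
B=np.array([ray(T,tp(*a),89)[:2] for a in((103,208),(280,250),(232,80))]); kb=np.array([90,210,330])
def m2(p): a=np.radians(p[2]+kb); return (p[:2]+66*np.c_[np.cos(a),np.sin(a)]-B).ravel()
r2=least_squares(m2,[513,68,16]);print("posts",r2.x.round(1),r2.fun.round(1))
# blue collar lower/outer outline in top
h=cv2.cvtColor(T["img"],cv2.COLOR_BGR2HSV);bm=cv2.inRange(h,(100,120,50),(125,255,255)); bm[:,:250]=0;bm[:,330:]=0;bm[:150]=0;bm[230:]=0
hull=cv2.convexHull(np.argwhere(bm>0)[:,::-1].astype(np.int32))[:,0]
W=np.array([ray(T,p,60)[:2] for p in hull]);(cx,cy),rr=cv2.minEnclosingCircle(W.astype(np.float32));print("blue",cx,cy,rr)
tip=(220+(192+.5)/4-.5,165+(52+.5)/4-.5)
print("tip ray",ray(S,tip,127).round(1),"exp", (683.05+105*np.cos(2.641),-22.4+105*np.sin(2.641)))
E
```

```text
ticks [512.6  69.2  44.   15.4] [-1.  -0.3  0.1  0.6  0.6 -0.5  0.7  0.1 -0.4  0.1]
posts [512.9  68.   16.4] [ 0.2  0.2 -0.6 -0.5  0.4  0.3]
blue 510.94879150390625 68.01113891601562 53.475746154785156
tip ray [590.5  28.6 127. ] exp (np.float64(590.9336811753764), np.float64(27.99428346747581))
```

```bash
cat >> h.py <<'E'
C=np.array([512.7,68.5])
def at(rad,th,z,*v):
    a=np.radians(th); return (C[0]+rad*np.cos(a),C[1]+rad*np.sin(a),z,th+180,*v)
E
python3 - <<'E'
from h import *
plan([at(195,-29.6,31.5,22),at(160,-29.6,31.5,12),at(142,-29.6,31.5,4)])
E
```

```text
from [681.7 -24.3 109.  151.2] clock 4.2167
"dp": [[-0.01, -0.02, 0.48], [-0.03, -0.04, 0.97], [-0.04, -0.05, 1.45], [-0.06, -0.07, 1.94], [0.24, -0.07, 1.94]] "rot": [[0, 0, 0.03], [0, 0, 0.06], [0, 0, 0.09], [0, 0, 0.13], [0, 0, 0.13]]
"dp": [[0.29, -0.0, -0.0], [0.58, -0.0, -0.0], [0.67, -0.0, -0.0], [0.76, -0.0, -0.0], [0.85, -0.0, -0.0]] "rot": [[0, 0, -0.0], [0, 0, -0.0], [0, 0, -0.0], [0, 0, -0.0], [0, 0, -0.0]]
"dp": [[0.09, -0.0, -0.0], [0.18, -0.0, -0.0], [0.18, -0.0, -0.0], [0.18, -0.0, -0.0], [0.18, -0.0, -0.0]] "rot": [[0, 0, -0.0], [0, 0, -0.0], [0, 0, -0.0], [0, 0, -0.0], [0, 0, -0.0]]
```

>>> {"op": "play_rows", "data": {
  "dp": [
    [0,0,0.48],
    [0,0,0.97],
    [0,0,1.45],
    [0,0,1.94],
    [0,0,1.94]
  ],
  "rot": [
    [0,0,0.03],
    [0,0,0.06],
    [0,0,0.09],
    [0,0,0.13],
    [0,0,0.13]
  ]
}}

```text
clock: 4.63
eef_pos: [678.9, -25.3, 27.5]
tcp_rot: [-3.138, -0.006, 2.623]
contact_force: [-2.0, 0.0, -1.7]
opening: 0.165
grasp_force: 88.5
```

```bash
python3 - <<'E'
from h import *
im=[]
for i in range(4):
    g=grab("scene"); im.append(g["img"].astype(float)); s=telemetry.sense(); print(s["eef_pos"].round(2),s["tcp_rot"].round(4))
g["img"]=np.mean(im,0).astype(np.uint8); np.savez("s3.npz",color=g["img"][:,:,::-1],mtx=g["mtx"],R=g["R"],t=g["t"])
crop(g,250,165,75,55,10,"c5.png")
plan([at(160,-29.6,31.5,12),at(142,-29.6,31.5,4)])
E
```

```text
[680.   -25.17  29.39] [-3.1393 -0.004   2.6232]
[681.43 -25.    30.94] [-3.1406e+00 -1.6000e-03  2.6236e+00]
[682.52 -24.77  31.93] [3.1415e+00 3.0000e-04 2.6240e+00]
[683.12 -24.58  32.44] [3.1409e+00 1.4000e-03 2.6243e+00]
from [683.1 -24.6  32.4 150.4] clock 4.8333
"dp": [[0.28, -0.03, 0.01], [0.57, -0.05, 0.02], [0.85, -0.08, 0.02], [0.94, -0.08, 0.02], [1.03, -0.08, 0.02]] "rot": [[0, 0, -0.0], [0, 0, -0.0], [0, 0, -0.01], [0, 0, -0.01], [0, 0, -0.01]]
"dp": [[0.09, -0.0, -0.0], [0.18, -0.0, -0.0], [0.27, -0.0, -0.0], [0.27, -0.0, -0.0], [0.27, -0.0, -0.0]] "rot": [[0, 0, -0.0], [0, 0, -0.0], [0, 0, -0.0], [0, 0, -0.0], [0, 0, -0.0]]
```

View pics/c5.png

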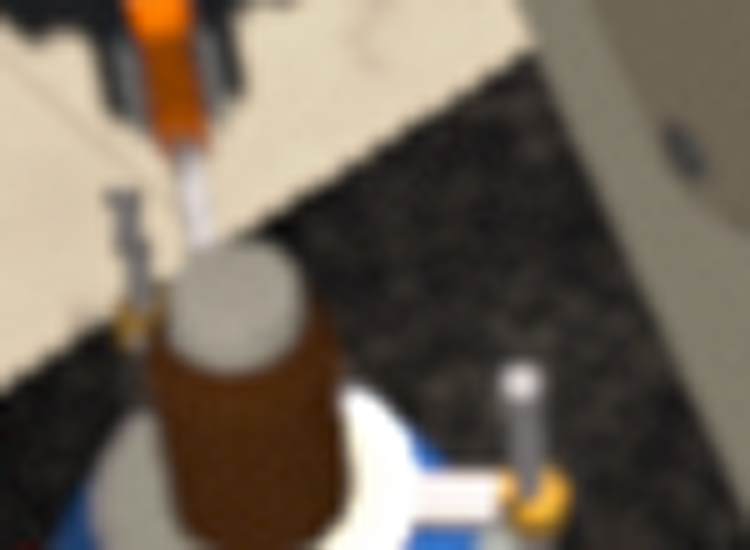

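>>> {"op": "play_rows", "data": {
  "dp": [
    [0,0,0],
    [0,0,0],
    [0,0,0]
  ],
  "rot": [
    [0,0,0],
    [0,0,0],
    [0,0,0]
  ]
}}

```text
clock: 5.08
eef_pos: [683.1, -23.9, 31.9]
tcp_rot: [3.141, 0.001, 2.625]
contact_force: [-0.0, -0.7, -2.4]
opening: 0.167
grasp_force: 88.5
```

```bash
python3 - <<'E'
from h import *
S=load("s3")
pp=lambda x,y:(250+(x+.5)/10-.5,165+(y+.5)/10-.5)
a,b=ray(S,pp(188,150),51)[:2],ray(S,pp(201,240),51)[:2]; d=b-a; d/=np.linalg.norm(d)
print(a,b,"heading",np.degrees(np.arctan2(d[1],d[0])),"miss of axis (left+)", d[0]*(C-a)[1]-d[1]*(C-a)[0])
e=telemetry.sense()["eef_pos"];print("tcp vs line", d[0]*(e[:2]-a)[1]-d[1]*(e[:2]-a)[0])
u=np.array([np.cos(np.radians(150.4)),np.sin(np.radians(150.4))]);w=C-e[:2];print("miss by tcp",u[0]*w[1]-u[1]*w[0])
plan([at(160,-29.6,31.5,12),at(142,-29.6,31.5,4)])
E
```

```text
[648.28325272  -6.36266069] [619.5079907   11.21919974] heading 148.57481556903994 miss of axis (left+) 6.809108576777746
tcp vs line -3.172061598411668
miss by tcp 3.8118262142354666
from [683.1 -23.9  31.9 150.4] clock 5.0833
"dp": [[0.28, -0.03, 0.0], [0.56, -0.06, 0.01], [0.84, -0.1, 0.01], [0.93, -0.1, 0.01], [1.02, -0.1, 0.01]] "rot": [[0, 0, 0.0], [0, 0, 0.0], [0, 0, 0.0], [0, 0, 0.0], [0, 0, 0.0]]
"dp": [[0.09, -0.0, -0.0], [0.18, -0.0, -0.0], [0.27, -0.0, -0.0], [0.27, -0.0, -0.0], [0.27, -0.0, -0.0]] "rot": [[0, 0, -0.0], [0, 0, -0.0], [0, 0, -0.0], [0, 0, -0.0], [0, 0, -0.0]]
```

>>> {"op": "play_rows", "data": {
  "dp": [
    [0.2,-0.04,0.0],
    [0.4,-0.08,0.0],
    [0.6,-0.08,0.0],
    [0.75,-0.08,0.0],
    [0.85,-0.08,0.0]
  ],
  "rot": [
    [0,0,0],
    [0,0,0],
    [0,0,0],
    [0,0,0],
    [0,0,0]
  ]
}}

```text
clock: 5.5
eef_pos: [650.1, -9.2, 30.8]
tcp_rot: [-3.141, -0.001, 2.626]
contact_force: [-0.3, -0.2, -1.9]
opening: 0.169
grasp_force: 88.5
```

>>> {"op": "play_rows", "data": {
  "dp": [
    [0.05,0,0],
    [0.1,0,0],
    [0.15,0,0],
    [0.2,0,0],
    [0.2,0,0]
  ],
  "rot": [
    [0,0,0],
    [0,0,0],
    [0,0,0],
    [0,0,0],
    [0,0,0]
  ]
}}

```text
clock: 5.92
eef_pos: [644.4, -5.8, 31.0]
tcp_rot: [3.141, 0.0, 2.625]
contact_force: [-0.2, 1.1, 0.6]
opening: 0.17
grasp_force: 88.6
```

>>> {"op": "play_rows", "data": {
  "dp": [
    [0.07,0,0],
    [0.14,0,0],
    [0.2,0,0],
    [0.25,0,0],
    [0.25,0,0]
  ],
  "rot": [
    [0,0,0],
    [0,0,0],
    [0,0,0],
    [0,0,0],
    [0,0,0]
  ]
}}

```text
clock: 6.33
eef_pos: [635.7, -0.7, 31.2]
tcp_rot: [3.141, 0.0, 2.625]
contact_force: [1.6, -0.6, 2.7]
opening: 0.167
grasp_force: 89.1
```

>>> {"op": "play_rows", "data": {
  "dp": [
    [0,0,0],
    [0,0,0]
  ],
  "rot": [
    [0,0,0],
    [0,0,0]
  ]
}}

```text
clock: 6.5
eef_pos: [635.7, -0.8, 31.0]
tcp_rot: [3.141, -0.0, 2.625]
contact_force: [1.8, 0.0, 3.0]
opening: 0.168
grasp_force: 89.2
```

>>> {"op": "play_rows", "data": {
  "dp": [
    [0.007,-0.22,-0.02],
    [0.028,-0.44,-0.02],
    [0.062,-0.66,-0.02],
    [0.11,-0.88,-0.02],
    [0.17,-1.09,-0.02]
  ],
  "rot": [
    [0,0,0.6],
    [0,0,1.2],
    [0,0,1.8],
    [0,0,2.4],
    [0,0,3.0]
  ]
}}

```text
clock: 6.92
eef_pos: [608.6, -34.7, 31.7]
tcp_rot: [3.14, -0.001, 2.306]
contact_force: [4.0, 6.9, 1.3]
opening: 0.167
grasp_force: 89.1
```

```bash
cat >> h.py <<'E'
def pol():
    s=telemetry.sense(); e=s["eef_pos"];d=e[:2]-C
    print("clk %.2f r %.1f th %.2f z %.1f yaw-180 %.2f F %s M %s"%(s["clock"],np.hypot(*d),np.degrees(np.arctan2(d[1],d[0])),e[2],np.degrees(s["tcp_rot"][2])-180,s["contact_force"].round(1),s["wrist_torque"].round(2)))
E
python3 -c "
from h import *
pol()"
```

```text
clk 6.92 r 140.9 th -47.09 z 31.7 yaw-180 -47.87 F [4.  6.9 1.3] M [ 1.28 -0.27 -0.64]
```

>>> {"op": "play_rows", "data": {
  "dp": [
    [0.007,-0.22,0],
    [0.028,-0.44,0],
    [0.062,-0.66,0],
    [0.11,-0.88,0],
    [0.17,-1.09,0]
  ],
  "rot": [
    [0,0,0.6],
    [0,0,1.2],
    [0,0,1.8],
    [0,0,2.4],
    [0,0,3.0]
  ]
}}

```text
clock: 7.33
eef_pos: [572.2, -59.1, 31.8]
tcp_rot: [3.139, -0.001, 1.992]
contact_force: [4.7, 6.1, 1.0]
opening: 0.17
grasp_force: 89.0
```

>>> {"op": "play_rows", "data": {
  "dp": [
    [0.007,-0.22,0],
    [0.028,-0.44,0],
    [0.062,-0.66,0],
    [0.11,-0.88,0],
    [0.17,-1.09,0]
  ],
  "rot": [
    [0,0,0.6],
    [0,0,1.2],
    [0,0,1.8],
    [0,0,2.4],
    [0,0,3.0]
  ]
}}

```text
clock: 7.75
eef_pos: [530.4, -71.3, 32.0]
tcp_rot: [3.138, -0.001, 1.678]
contact_force: [6.8, 3.7, 0.6]
opening: 0.168
grasp_force: 88.9
```

```bash
python3 -c "
from h import *
pol()"
```

```text
clk 7.75 r 141.0 th -82.77 z 32.0 yaw-180 -83.88 F [6.8 3.7 0.6] M [ 0.85 -0.99 -0.68]
```

>>> {"op": "play_rows", "data": {
  "dp": [
    [0.007,-0.22,0],
    [0.028,-0.44,0],
    [0.062,-0.66,0],
    [0.11,-0.88,0],
    [0.17,-1.09,0]
  ],
  "rot": [
    [0,0,0.6],
    [0,0,1.2],
    [0,0,1.8],
    [0,0,2.4],
    [0,0,3.0]
  ]
}}

```text
clock: 8.17
eef_pos: [486.8, -69.8, 32.1]
tcp_rot: [3.137, -0.001, 1.364]
contact_force: [7.8, 1.1, -1.0]
opening: 0.164
grasp_force: 89.0
```

>>> {"op": "play_rows", "data": {
  "dp": [
    [0.007,-0.22,0],
    [0.028,-0.44,0],
    [0.062,-0.66,0],
    [0.11,-0.88,0],
    [0.17,-1.09,0]
  ],
  "rot": [
    [0,0,0.6],
    [0,0,1.2],
    [0,0,1.8],
    [0,0,2.4],
    [0,0,3.0]
  ]
}}

```text
clock: 8.58
eef_pos: [445.4, -54.7, 32.1]
tcp_rot: [3.138, -0.002, 1.05]
contact_force: [5.9, -2.8, -0.4]
opening: 0.165
grasp_force: 88.9
```

```bash
python3 -c "
from h import *
pol()"
```

```text
clk 8.58 r 140.4 th -118.65 z 32.1 yaw-180 -119.85 F [ 5.9 -2.8 -0.4] M [-0.36 -1.05 -0.71]
```

>>> {"op": "play_rows", "data": {
  "dp": [
    [-0.15,0,0],
    [-0.4,0,0],
    [-0.7,0,0],
    [-1.0,0,0],
    [-1.4,0,0]
  ],
  "rot": [
    [0,0,0],
    [0,0,0],
    [0,0,0],
    [0,0,0],
    [0,0,0]
  ]
}}

```text
clock: 9.0
eef_pos: [414.6, -103.6, 31.3]
tcp_rot: [-3.14, 0.001, 1.057]
contact_force: [0.5, -0.2, -1.8]
opening: 0.168
grasp_force: 88.5
```

>>> {"op": "play_rows", "data": {
  "dp": [
    [0,0,0],
    [0,0,0],
    [0,0,0]
  ],
  "rot": [
    [0,0,0],
    [0,0,0],
    [0,0,0]
  ]
}}

```text
clock: 9.25
eef_pos: [415.6, -103.2, 31.5]
tcp_rot: [-3.141, 0.0, 1.054]
contact_force: [-0.7, -0.1, -1.6]
opening: 0.17
grasp_force: 88.6
```

```bash
python3 - <<'E'
from h import *
def avg(n,k=4):
    fs=[grab(n) for _ in range(k)]; f=fs[0]; f["img"]=np.mean([x["img"].astype(float) for x in fs],0).round().astype(np.uint8); np.savez(n+"4.npz",color=f["img"][:,:,::-1],mtx=f["mtx"],R=f["R"],t=f["t"]); return f
f,g=avg("top"),avg("scene"); pol()
a=cv2.resize(f["img"][150:230,250:330],(400,400),interpolation=cv2.INTER_CUBIC);b=cv2.resize(g["img"][175:275,230:330],(400,400),interpolation=cv2.INTER_CUBIC)
cv2.imwrite("pics/c6.png",np.hstack([a,b]))
E
```

```text
clk 9.65 r 196.8 th -119.42 z 31.7 yaw-180 -119.55 F [-0.5  0.5 -0.8] M [-0.03  0.03  0.01]
```

View pics/c6.png

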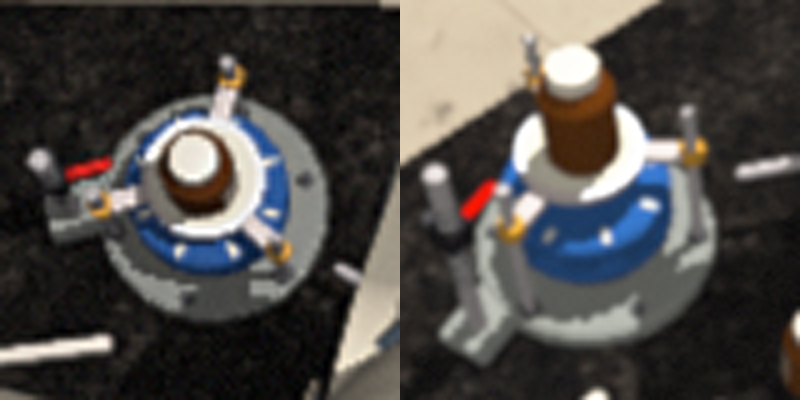

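```bash
cat > ticks.py <<'E'
from h import *
from scipy.optimize import least_squares
def ticks(f):
    "bright ticks on collar top: refine blobs whose ray at z=67.5 falls at r 39..51"
    big=cv2.resize(f["img"],None,fx=5,fy=5,interpolation=cv2.INTER_CUBIC)
    h=cv2.cvtColor(big,cv2.COLOR_BGR2HSV); m=((h[...,1]<110)&(h[...,2]>140)).astype(np.uint8)
    k,l,st,ce=cv2.connectedComponentsWithStats(m); out=[]
    for i in range(1,k):
        if 15<st[i,4]<300:
            w=ray(f,(ce[i]+.5)/5-.5,67.5)[:2]-C; rr=np.hypot(*w)
            if 38<rr<52: a=np.degrees(np.arctan2(w[1],w[0])); out.append((round(rr,1),round(a,1),round(a%45,1),int(st[i,4])))
    return out
E
python3 - <<'E'
from ticks import *
for n in("top","top4"): print(n,*ticks(load(n)),sep="\n")
E
```

```text
top
(np.float64(46.2), np.float64(150.9), np.float64(15.9), 160)
(np.float64(44.7), np.float64(-164.2), np.float64(15.8), 245)
top4
(np.float64(44.4), np.float64(-157.7), np.float64(22.3), 204)
(np.float64(44.9), np.float64(158.3), np.float64(23.3), 166)
```

```bash
python3 - <<'E'
from h import *
T,S=load("top4"),load("scene4")
def red(f,box):
    x,y,w,h=box; big=cv2.resize(f["img"][y:y+h,x:x+w],None,fx=5,fy=5,interpolation=cv2.INTER_CUBIC)
    hs=cv2.cvtColor(big,cv2.COLOR_BGR2HSV); m=(((hs[...,0]<6)|(hs[...,0]>172))&(hs[...,1]>150)&(hs[...,2]>120))
    ys,xs=np.where(m); P=np.c_[xs,ys].astype(float); c=P.mean(0); u=np.linalg.svd(P-c,full_matrices=False)[2][0]; u*=np.sign(u[0]); t=(P-c)@u
    cv=lambda p:np.array([x,y])+(p+.5)/5-.5
    return cv(c),cv(c+u*t.max()),cv(c+u*t.min()),len(P)
a=red(T,(258,175,25,20));b=red(S,(235,210,30,25));print(a,b)
for i,n in enumerate(("mid","tip","root")): x,e=tri([T,S],[a[i],b[i]]);print(n,x.round(1),round(e,1),np.hypot(*(x[:2]-C)).round(1))
tp=lambda x,y:(250+(x+.5)/5-.5,150+(y+.5)/5-.5)
sp=lambda x,y:(230+(x-400+.5)/4-.5,175+(y+.5)/4-.5)
# known-height references: cap top, posts
for n,p,q in(("cap(179)",(193,161),(572,68)),("pillar(160)",(40,158),(434,173)),("post far(134)",(228,62),(529,42)),("post210(134)",(None),(688,112))):
    if p: x,e=tri([T,S],[tp(*p),sp(*q)]); print(n,x.round(1),round(e,1))
for n,ang in(("y",106.4),("210",226.4),("330",346.4)):
    X=[C[0]+66*np.cos(np.radians(ang)),C[1]+66*np.sin(np.radians(ang)),134]
    print(n,"top",(proj(T,X)-[250,150])*5,"scene",(proj(S,X)-[230,175])*4+[400,0])
E
```

```text
(array([267.32140221, 183.20701107]), array([271.83638419, 181.92848722]), array([262.77046931, 184.49571527]), 542) (array([249.01487759, 224.64877589]), array([253.07415928, 219.66034633]), array([245.4628266 , 229.01387236]), 1062)
mid [516.1 139.1 108.2] 1.8 70.7
tip [519.5 124.9 110.9] 1.7 56.9
root [511.5 152.6 108.7] 1.2 84.1
cap(179) [505.9  69.6 175.4] 2.5
pillar(160) [511.  161.4 157.4] 2.1
post far(134) [578.7  53.2 127.1] 1.8
y top [ 90.54524344 190.88770217] scene [505.33467856 186.92084654]
210 top [274.89116623 235.7539893 ] scene [690.97468604 108.74323814]
330 top [224.05932051  58.3769194 ] scene [530.34299257  34.46263211]
```

```bash
cat > rim.py <<'E'
from h import *
from scipy.optimize import least_squares
from scipy.ndimage import map_coordinates
def rim(f,z,angs):
    "radial search for saturation edge (plate->blue) across the predicted rim; returns fitted pixel offset"
    s=cv2.cvtColor(f["img"],cv2.COLOR_BGR2HSV)[...,1].astype(float); N=[];D=[]
    for a in angs:
        a=np.radians(a); P=[proj(f,[C[0]+q*np.cos(a),C[1]+q*np.sin(a),z]) for q in np.arange(30,47,.25)]
        P=np.array(P); v=map_coordinates(s,[P[:,1],P[:,0]],order=1); g=np.gradient(np.convolve(v,np.ones(5)/5,"same"))[4:-4]
        i=np.argmax(g)+4
        if g.max()<3: continue
        p0=proj(f,[C[0]+38*np.cos(a),C[1]+38*np.sin(a),z]); e=.05
        tn=proj(f,[C[0]+38*np.cos(a+e),C[1]+38*np.sin(a+e),z])-p0; n=np.array([tn[1],-tn[0]]);n/=np.linalg.norm(n)
        N.append(n);D.append(n@(P[i]-p0))
    N=np.array(N);D=np.array(D); o=least_squares(lambda x:N@x-D,[0,0],loss="soft_l1",f_scale=.3)
    return o.x,len(D),np.std(N@o.x-D)
def pointer(T,S,z,pt,ps):
    A=range(0,360,5)
    oT=rim(T,z,A);oS=rim(S,z,[a for a in A if not (300<a or a<80)])
    print("offT",oT,"offS",oS)
    for a,b in zip(pt,ps):
        x,e=tri([T,S],[np.array(a)-oT[0],np.array(b)-oS[0]]); print("corr",x.round(1),round(e,2), "needed rise",round(x[2]-93,1))
E
python3 - <<'E'
from rim import *
for t,s,z in(("top","scene",93),("top4","scene4",101.3)):
    pointer(load(t),load(s),z,[(267.3,183.2),(271.84,181.93),(262.8,184.5)],[(249.0,224.65),(253.07,219.66),(245.46,229.0)])
E
```

```text
offT (array([0.13297805, 0.58248094]), 60, np.float64(0.46738094532664454)) offS (array([-0.08663075,  2.15321486]), 28, np.float64(0.5177249712788192))
corr [515.9 138.2 115.8] 1.14 needed rise 22.8
corr [519.3 124.1 118.5] 1.08 needed rise 25.5
corr [511.4 151.5 116.1] 0.57 needed rise 23.1
offT (array([0.13454609, 0.63738136]), 59, np.float64(0.5161944124601217)) offS (array([-0.39161244,  2.33901818]), 29, np.float64(0.9212672758841856))
corr [515.6 137.9 116.5] 0.63 needed rise 23.5
corr [519.  123.7 119.2] 0.56 needed rise 26.2
corr [511.1 151.1 116.8] 0.06 needed rise 23.8
```

```bash
sed -i 's/oS=rim(S,z,\[.*\])$/oS=rim(S,z-8,range(85,225,4))/' rim.py; python3 - <<'E'
from rim import *
for t,s,z in(("top","scene",93),("top4","scene4",101.3)):
    pointer(load(t),load(s),z,[(267.3,183.2),(271.84,181.93),(262.8,184.5)],[(249.0,224.65),(253.07,219.66),(245.46,229.0)])
pol()
plan([at(196,-119.5,31.5),at(196,-100,31.5),at(196,-67.2,31.5)])
E
```

```text
offT (array([0.13297805, 0.58248094]), 60, np.float64(0.46738094532664454)) offS (array([-0.9249768 ,  0.48259275]), 28, np.float64(0.2412312292599547))
corr [516.5 138.2 109.2] 0.58 needed rise 16.2
corr [519.9 124.  111.9] 0.66 needed rise 18.9
corr [512.  151.6 109.6] 1.13 needed rise 16.6
offT (array([0.13454609, 0.63738136]), 59, np.float64(0.5161944124601217)) offS (array([-1.06754758,  0.51900586]), 28, np.float64(0.24084121898256505))
corr [516.5 138.1 109.2] 0.88 needed rise 16.2
corr [519.9 123.8 112. ] 0.96 needed rise 19.0
corr [512.  151.4 109.6] 1.43 needed rise 16.6
clk 9.65 r 196.8 th -119.42 z 31.7 yaw-180 -119.55 F [-0.5  0.5 -0.8] M [-0.03  0.03  0.01]
from [ 416.  -102.9   31.7   60.4] clock 9.65
"dp": [[0.02, -0.01, 0.0], [0.11, 0.54, 0.0], [0.21, 1.08, 0.0], [0.3, 1.63, 0.0], [0.57, 2.0, 0.0]] "rot": [[0, 0, -0.01], [0, 0, -1.09], [0, 0, -2.18], [0, 0, -3.26], [0, 0, -4.17]]
"dp": [[0.09, 0.45, -0.0], [0.17, 0.91, -0.0], [0.26, 1.36, -0.0], [0.35, 1.81, -0.0], [0.44, 2.26, -0.0]] "rot": [[0, 0, -0.91], [0, 0, -1.82], [0, 0, -2.73], [0, 0, -3.64], [0, 0, -4.56]]
"dp": [[0.0, 0.0, -0.0], [0.0, 0.0, -0.0], [0.0, 0.0, -0.0], [0.0, 0.0, -0.0], [0.0, 0.0, -0.0]] "rot": [[0, 0, -0.0], [0, 0, -0.0], [0, 0, -0.0], [0, 0, -0.0], [0, 0, -0.0]]
```

>>> {"op": "play_rows", "data": {
  "dp": [
    [0.05,0.3,0.0],
    [0.13,0.75,0.0],
    [0.21,1.2,0.0],
    [0.33,1.63,0.0],
    [0.57,2.0,0.0]
  ],
  "rot": [
    [0,0,-0.6],
    [0,0,-1.4],
    [0,0,-2.3],
    [0,0,-3.26],
    [0,0,-4.17]
  ]
}}

```text
clock: 10.07
eef_pos: [497.7, -123.4, 31.7]
tcp_rot: [3.141, 0.0, 1.496]
contact_force: [0.1, 0.8, -1.1]
opening: 0.166
grasp_force: 88.5
```

>>> {"op": "play_rows", "data": {
  "dp": [
    [0.09,0.45,0],
    [0.17,0.91,0],
    [0.26,1.36,0],
    [0.35,1.81,0],
    [0.44,2.26,0]
  ],
  "rot": [
    [0,0,-0.91],
    [0,0,-1.82],
    [0,0,-2.73],
    [0,0,-3.64],
    [0,0,-4.56]
  ]
}}

```text
clock: 10.48
eef_pos: [589.0, -112.1, 31.5]
tcp_rot: [-3.141, -0.0, 1.974]
contact_force: [0.3, -0.9, -1.2]
opening: 0.166
grasp_force: 88.5
```

>>> {"op": "play_rows", "data": {
  "dp": [
    [0,0,0],
    [0,0,0],
    [0,0,0],
    [0,0,0],
    [0,0,0]
  ],
  "rot": [
    [0,0,0],
    [0,0,0],
    [0,0,0],
    [0,0,0],
    [0,0,0]
  ]
}}

```text
clock: 10.9
eef_pos: [587.3, -112.4, 31.6]
tcp_rot: [-3.141, -0.001, 1.968]
contact_force: [0.5, -0.2, -1.8]
opening: 0.166
grasp_force: 88.5
```

```bash
python3 - <<'E'
from h import *
pol()
plan([at(150,-67.2,31.5,10),at(141,-67.2,31.5,4)],tail=3)
E
```

```text
clk 10.90 r 195.7 th -67.59 z 31.6 yaw-180 -67.26 F [ 0.5 -0.2 -1.8] M [-0.04 -0.07  0.02]
from [ 587.3 -112.4   31.6  112.7] clock 10.9
"dp": [[0.23, 0.01, 0.0], [0.46, 0.01, 0.0], [0.69, 0.02, 0.0], [0.91, 0.03, 0.0], [1.14, 0.03, 0.0]] "rot": [[0, 0, -0.0], [0, 0, -0.0], [0, 0, -0.01], [0, 0, -0.01], [0, 0, -0.01]]
"dp": [[0.08, -0.0, -0.0], [0.15, 0.0, -0.0], [0.23, -0.0, -0.0], [0.23, -0.0, -0.0], [0.23, -0.0, -0.0]] "rot": [[0, 0, -0.0], [0, 0, -0.0], [0, 0, -0.0], [0, 0, -0.0], [0, 0, -0.0]]
"dp": [[0.0, 0.0, -0.0], [0.0, 0.0, -0.0], [0.0, 0.0, -0.0], [0.0, 0.0, -0.0], [0.0, 0.0, -0.0]] "rot": [[0, 0, -0.0], [0, 0, -0.0], [0, 0, -0.0], [0, 0, -0.0], [0, 0, -0.0]]
```

```bash
python3 - <<'E'
from h import *
S=load("scene4");T=load("top4")
sp=lambda x,y:(230+(x-400+.5)/4-.5,175+(y+.5)/4-.5)
tp=lambda x,y:(250+(x+.5)/5-.5,150+(y+.5)/5-.5)
print(ray(S,sp(738,174),50),ray(S,sp(795,163),50),ray(T,tp(336,265),50), "exp",416+105*np.cos(np.radians(60.4)),-102.9+105*np.sin(np.radians(60.4)))
E
```

```text
[465.29192248  -9.52509261  50.        ] [447.49751868 -41.37588396  50.        ] [465.6748769  -13.61536503  50.        ] exp 467.8638959913443 -11.603032401952007
```

>>> {"op": "play_rows", "data": {
  "dp": [
    [0.23,0.01,0.0],
    [0.46,0.02,0.0],
    [0.69,0.03,0.0],
    [0.91,0.03,0.0],
    [1.14,0.03,0.0]
  ],
  "rot": [
    [0,0,0],
    [0,0,0],
    [0,0,0],
    [0,0,0],
    [0,0,0]
  ]
}}

```text
clock: 11.32
eef_pos: [571.1, -68.8, 31.7]
tcp_rot: [-3.142, -0.0, 1.969]
contact_force: [-0.2, -0.1, -1.0]
opening: 0.165
grasp_force: 88.6
```

>>> {"op": "play_rows", "data": {
  "dp": [
    [0.08,0,0],
    [0.15,0,0],
    [0.23,0,0],
    [0.23,0,0],
    [0.23,0,0]
  ],
  "rot": [
    [0,0,0],
    [0,0,0],
    [0,0,0],
    [0,0,0],
    [0,0,0]
  ]
}}

```text
clock: 11.73
eef_pos: [568.2, -61.2, 31.8]
tcp_rot: [3.141, -0.0, 1.968]
contact_force: [0.1, 1.8, 0.2]
opening: 0.166
grasp_force: 88.9
```

```bash
python3 -c "
from h import *
pol()"
```

```text
clk 11.73 r 141.1 th -66.85 z 31.8 yaw-180 -67.22 F [0.1 1.8 0.2] M [ 0.49  0.13 -0.07]
```

>>> {"op": "play_rows", "data": {
  "dp": [
    [0.007,-0.22,0],
    [0.028,-0.44,0],
    [0.062,-0.66,0],
    [0.11,-0.88,0],
    [0.17,-1.09,0]
  ],
  "rot": [
    [0,0,0.6],
    [0,0,1.2],
    [0,0,1.8],
    [0,0,2.4],
    [0,0,3.0]
  ]
}}

```text
clock: 12.15
eef_pos: [527.6, -72.3, 32.4]
tcp_rot: [3.137, -0.0, 1.649]
contact_force: [5.9, 3.8, -1.9]
opening: 0.169
grasp_force: 88.8
```

>>> {"op": "play_rows", "data": {
  "dp": [
    [0.007,-0.22,0],
    [0.028,-0.44,0],
    [0.062,-0.66,0],
    [0.11,-0.88,0],
    [0.17,-1.09,0]
  ],
  "rot": [
    [0,0,0.6],
    [0,0,1.2],
    [0,0,1.8],
    [0,0,2.4],
    [0,0,3.0]
  ]
}}

```text
clock: 12.57
eef_pos: [483.9, -69.7, 32.4]
tcp_rot: [3.136, -0.001, 1.335]
contact_force: [6.6, -1.6, -0.5]
opening: 0.165
grasp_force: 88.9
```

>>> {"op": "play_rows", "data": {
  "dp": [
    [0.003,-0.154,0],
    [0.013,-0.307,0],
    [0.013,-0.307,0]
  ],
  "rot": [
    [0,0,0.417],
    [0,0,0.833],
    [0,0,0.833]
  ]
}}

```text
clock: 12.82
eef_pos: [470.8, -66.1, 32.2]
tcp_rot: [3.138, -0.001, 1.249]
contact_force: [4.4, -3.2, -0.0]
opening: 0.165
grasp_force: 88.8
```

>>> {"op": "play_rows", "data": {
  "dp": [
    [-0.15,0,0],
    [-0.4,0,0],
    [-0.7,0,0],
    [-1.0,0,0],
    [-1.38,0,0]
  ],
  "rot": [
    [0,0,0],
    [0,0,0],
    [0,0,0],
    [0,0,0],
    [0,0,0]
  ]
}}

```text
clock: 13.23
eef_pos: [451.1, -118.8, 31.3]
tcp_rot: [-3.14, 0.0, 1.255]
contact_force: [-0.0, 0.1, -1.3]
opening: 0.166
grasp_force: 88.6
```

>>> {"op": "play_rows", "data": {
  "dp": [
    [0,0,0],
    [0,0,0],
    [0,0,0]
  ],
  "rot": [
    [0,0,0],
    [0,0,0],
    [0,0,0]
  ]
}}

```text
clock: 13.48
eef_pos: [451.8, -118.1, 31.5]
tcp_rot: [-3.141, 0.0, 1.253]
contact_force: [-0.2, -0.1, -1.8]
opening: 0.165
grasp_force: 88.6
```

```bash
python3 - <<'E'
from ticks import *
fs=[grab("top") for _ in range(4)]; f=fs[0]; f["img"]=np.mean([x["img"].astype(float) for x in fs],0).round().astype(np.uint8)
np.savez("top5.npz",color=f["img"][:,:,::-1],mtx=f["mtx"],R=f["R"],t=f["t"])
print(ticks(f)); pol()
E
```

```text
[(np.float64(44.3), np.float64(170.4), np.float64(35.4), 209)]
clk 13.68 r 195.7 th -107.98 z 31.6 yaw-180 -108.16 F [-0.   0.8 -1.2] M [0.   0.01 0.04]
```

```bash
python3 - <<'E'
from h import *
plan([at(196,-90,31.5),at(196,-72,31.5),at(196,-54.8,31.5)],amax=5,tail=4)
E
```

```text
from [ 452.3 -117.7   31.6   71.8] clock 13.6833
"dp": [[0.06, 0.38, 0.0], [0.12, 0.76, 0.0], [0.18, 1.13, 0.0], [0.24, 1.51, 0.0], [0.41, 1.85, 0.0]] "rot": [[0, 0, -0.76], [0, 0, -1.51], [0, 0, -2.27], [0, 0, -3.03], [0, 0, -3.78]]
"dp": [[0.03, 0.38, -0.0], [0.06, 0.76, -0.0], [0.09, 1.15, -0.0], [0.23, 1.49, -0.0], [0.37, 1.83, -0.0]] "rot": [[0, 0, -0.75], [0, 0, -1.5], [0, 0, -2.25], [0, 0, -2.97], [0, 0, -3.68]]
"dp": [[-0.0, 0.37, -0.0], [-0.0, 0.73, -0.0], [-0.0, 0.73, -0.0], [-0.0, 0.73, -0.0], [-0.0, 0.73, -0.0]] "rot": [[0, 0, -0.72], [0, 0, -1.43], [0, 0, -1.43], [0, 0, -1.43], [0, 0, -1.43]]
"dp": [[0.0, 0.0, -0.0], [0.0, 0.0, -0.0], [0.0, 0.0, -0.0], [0.0, 0.0, -0.0], [0.0, 0.0, -0.0]] "rot": [[0, 0, -0.0], [0, 0, -0.0], [0, 0, -0.0], [0, 0, -0.0], [0, 0, -0.0]]
```

>>> {"op": "play_rows", "data": {
  "dp": [
    [0.06,0.38,0.0],
    [0.12,0.76,0.0],
    [0.18,1.13,0.0],
    [0.24,1.51,0.0],
    [0.41,1.85,0.0]
  ],
  "rot": [
    [0,0,-0.76],
    [0,0,-1.51],
    [0,0,-2.27],
    [0,0,-3.03],
    [0,0,-3.78]
  ]
}}

```text
clock: 14.1
eef_pos: [528.5, -125.7, 31.7]
tcp_rot: [3.141, 0.0, 1.653]
contact_force: [-0.8, 0.2, -2.0]
opening: 0.163
grasp_force: 88.6
```

>>> {"op": "play_rows", "data": {
  "dp": [
    [0.03,0.38,0],
    [0.06,0.76,0],
    [0.09,1.15,0],
    [0.23,1.49,0],
    [0.37,1.83,0]
  ],
  "rot": [
    [0,0,-0.75],
    [0,0,-1.5],
    [0,0,-2.25],
    [0,0,-2.97],
    [0,0,-3.68]
  ]
}}

```text
clock: 14.52
eef_pos: [600.2, -104.5, 31.5]
tcp_rot: [-3.141, -0.0, 2.039]
contact_force: [-0.6, -1.0, -1.5]
opening: 0.168
grasp_force: 88.6
```

>>> {"op": "play_rows", "data": {
  "dp": [
    [0,0.37,0],
    [0,0.73,0],
    [0,0.73,0],
    [0,0.73,0],
    [0,0.73,0]
  ],
  "rot": [
    [0,0,-0.72],
    [0,0,-1.43],
    [0,0,-1.43],
    [0,0,-1.43],
    [0,0,-1.43]
  ]
}}

```text
clock: 14.93
eef_pos: [624.6, -91.9, 31.3]
tcp_rot: [-3.141, -0.001, 2.183]
contact_force: [0.0, -0.3, -0.6]
opening: 0.167
grasp_force: 88.6
```

```bash
python3 - <<'E'
from h import *
pol()
plan([at(150,-54.8,31.5,10),at(141,-54.8,31.5,4)],tail=1)
E
```

```text
clk 14.93 r 195.6 th -55.09 z 31.3 yaw-180 -54.93 F [ 0.  -0.3 -0.6] M [ 0.   -0.04 -0.  ]
from [624.6 -91.9  31.3 125.1] clock 14.9333
"dp": [[0.23, 0.0, -0.0], [0.46, 0.01, -0.0], [0.68, 0.01, -0.0], [0.91, 0.02, -0.0], [1.14, 0.02, -0.0]] "rot": [[0, 0, -0.0], [0, 0, -0.01], [0, 0, -0.01], [0, 0, -0.02], [0, 0, -0.02]]
"dp": [[0.08, -0.0, -0.0], [0.15, -0.0, -0.0], [0.23, -0.0, -0.0], [0.23, -0.0, -0.0], [0.23, -0.0, -0.0]] "rot": [[0, 0, -0.0], [0, 0, -0.0], [0, 0, -0.0], [0, 0, -0.0], [0, 0, -0.0]]
```

>>> {"op": "play_rows", "data": {
  "dp": [
    [0.23,0.0,0.0],
    [0.46,0.01,0.0],
    [0.69,0.02,0.0],
    [0.91,0.02,0.0],
    [1.14,0.02,0.0]
  ],
  "rot": [
    [0,0,0],
    [0,0,0],
    [0,0,0],
    [0,0,0],
    [0,0,0]
  ]
}}

```text
clock: 15.35
eef_pos: [599.1, -53.4, 31.8]
tcp_rot: [-3.141, -0.0, 2.184]
contact_force: [0.2, -0.6, -1.8]
opening: 0.168
grasp_force: 88.6
```

>>> {"op": "play_rows", "data": {
  "dp": [
    [0.08,0,0],
    [0.15,0,0],
    [0.23,0,0],
    [0.23,0,0],
    [0.23,0,0]
  ],
  "rot": [
    [0,0,0],
    [0,0,0],
    [0,0,0],
    [0,0,0],
    [0,0,0]
  ]
}}

```text
clock: 15.77
eef_pos: [594.7, -46.6, 31.8]
tcp_rot: [3.141, -0.0, 2.184]
contact_force: [-1.3, 2.5, 0.7]
opening: 0.17
grasp_force: 88.9
```

```bash
python3 -c "
from h import *
pol()"
```

```text
clk 15.77 r 141.3 th -54.53 z 31.8 yaw-180 -54.88 F [-1.3  2.5  0.7] M [ 0.44  0.16 -0.07]
```

>>> {"op": "play_rows", "data": {
  "dp": [
    [0.007,-0.22,0],
    [0.028,-0.44,0],
    [0.062,-0.66,0],
    [0.11,-0.88,0],
    [0.17,-1.09,0]
  ],
  "rot": [
    [0,0,0.6],
    [0,0,1.2],
    [0,0,1.8],
    [0,0,2.4],
    [0,0,3.0]
  ]
}}

```text
clock: 16.18
eef_pos: [557.0, -66.3, 32.2]
tcp_rot: [3.137, 0.0, 1.864]
contact_force: [5.3, 5.4, -0.7]
opening: 0.166
grasp_force: 88.9
```

>>> {"op": "play_rows", "data": {
  "dp": [
    [0.007,-0.22,0],
    [0.028,-0.44,0],
    [0.062,-0.66,0],
    [0.11,-0.88,0],
    [0.17,-1.09,0]
  ],
  "rot": [
    [0,0,0.6],
    [0,0,1.2],
    [0,0,1.8],
    [0,0,2.4],
    [0,0,3.0]
  ]
}}

```text
clock: 16.6
eef_pos: [514.0, -73.0, 32.4]
tcp_rot: [3.136, -0.0, 1.55]
contact_force: [6.3, 2.6, -0.3]
opening: 0.168
grasp_force: 88.8
```

>>> {"op": "play_rows", "data": {
  "dp": [
    [0.007,-0.215,0],
    [0.026,-0.43,0],
    [0.026,-0.43,0],
    [0.026,-0.43,0],
    [0.026,-0.43,0]
  ],
  "rot": [
    [0,0,0.583],
    [0,0,1.167],
    [0,0,1.167],
    [0,0,1.167],
    [0,0,1.167]
  ]
}}

```text
clock: 17.02
eef_pos: [496.1, -71.8, 32.2]
tcp_rot: [3.139, -0.0, 1.434]
contact_force: [5.1, -0.4, -0.1]
opening: 0.162
grasp_force: 88.9
```

```bash
python3 - <<'E'
from ticks import *
from rim import pointer
def avg(n,k=6):
    fs=[grab(n) for _ in range(k)]; f=fs[0]; f["img"]=np.mean([x["img"].astype(float) for x in fs],0).round().astype(np.uint8); np.savez(n+"6.npz",color=f["img"][:,:,::-1],mtx=f["mtx"],R=f["R"],t=f["t"]); return f
f,g=avg("top"),avg("scene"); pol(); print(ticks(f))
a=cv2.resize(f["img"][150:230,250:330],(400,400),interpolation=cv2.INTER_CUBIC);b=cv2.resize(g["img"][197:257,233:293],(400,400),interpolation=cv2.INTER_CUBIC)
cv2.imwrite("pics/c7.png",np.hstack([a,b]))
E
```

```text
clk 17.62 r 141.3 th -96.77 z 32.1 yaw-180 -97.83 F [ 5.9 -0.7 -0.1] M [-0.01 -0.87 -0.52]
[]
```

View pics/c7.png

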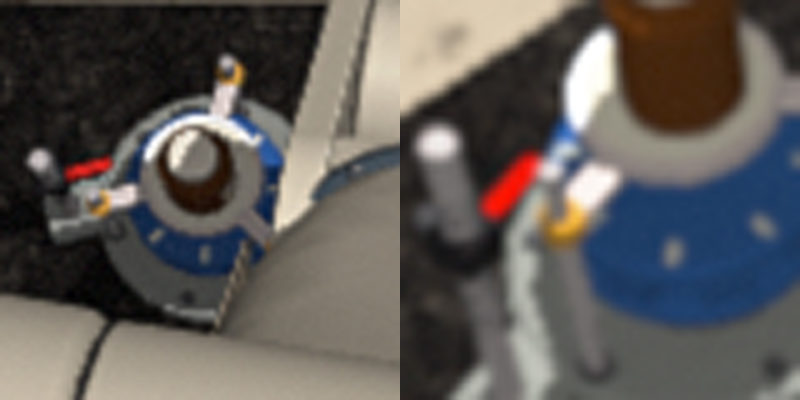

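```bash
python3 - <<'E'
from rim import *
T,S=load("top6"),load("scene6")
tp=lambda x,y:(250+(x+.5)/5-.5,150+(y+.5)/5-.5)
for u in((155,237),(205,254)):
    w=ray(T,tp(*u),67.5)[:2]-C; print(np.hypot(*w),np.degrees(np.arctan2(w[1],w[0])),np.degrees(np.arctan2(w[1],w[0]))%45)
for ang in (range(85,225,4),range(120,200,4)):
  for z in(106,107,108,109,110): print(z,"S bottom edge off",rim(S,z-8,ang)[0].round(2), "T",rim(T,z,range(60,230,5))[0].round(2))
# z sensitivity of scene row, and red-edge profile across the blade's top/side in scene
print(proj(S,[518,125,110])-proj(S,[518,125,100]))
print(S["img"][208:236:1,240:258,2].tolist()[::3])
E
```

```text
45.810392783428554 135.63834791612055 0.6383479161205514
43.50164628180094 179.6385038771005 44.638503877100504
106 S bottom edge off [-1.28 -0.11] T [-0.38  0.72]
107 S bottom edge off [-1.26  0.17] T [-0.33  0.79]
108 S bottom edge off [-1.18  0.37] T [-0.21  0.85]
109 S bottom edge off [-1.23  0.66] T [-0.14  0.91]
110 S bottom edge off [-1.1   0.89] T [-0.11  0.98]
106 S bottom edge off [-1.39 -0.07] T [-0.38  0.72]
107 S bottom edge off [-1.44  0.27] T [-0.33  0.79]
108 S bottom edge off [-1.41  0.55] T [-0.21  0.85]
109 S bottom edge off [-1.33  0.8 ] T [-0.14  0.91]
110 S bottom edge off [-1.26  1.  ] T [-0.11  0.98]
[-0.64018512 -2.65070392]
[[204, 184, 142, 82, 41, 35, 35, 38, 43, 41, 39, 40, 42, 43, 46, 52, 58, 96], [37, 26, 33, 39, 44, 42, 43, 42, 40, 38, 42, 45, 45, 50, 53, 54, 51, 123], [41, 37, 32, 33, 37, 43, 43, 36, 31, 33, 32, 38, 36, 38, 39, 43, 40, 83], [205, 137, 65, 34, 36, 38, 32, 35, 44, 48, 43, 39, 42, 43, 36, 40, 58, 74], [157, 112, 67, 33, 27, 29, 30, 34, 34, 39, 79, 138, 174, 160, 129, 139, 173, 164], [115, 109, 92, 62, 35, 26, 29, 61, 128, 208, 244, 246, 230, 193, 193, 203, 181, 123], [115, 113, 107, 88, 70, 112, 190, 240, 251, 245, 198, 135, 144, 170, 157, 129, 112, 149], [97, 103, 102, 94, 84, 104, 146, 156, 117, 78, 112, 157, 182, 187, 166, 136, 128, 157], [80, 91, 94, 85, 66, 46, 29, 22, 67, 134, 164, 147, 117, 107, 112, 132, 156, 164], [25, 25, 31, 30, 26, 22, 23, 34, 73, 133, 172, 181, 170, 133, 97, 92, 101, 112]]
```

Picture c7 shows the bar in its pocket, with ticks at (155,237) and (205,254). They give a total turn of 150.7°, a rise of 15.1 mm. The scene rim fit puts the plate top at about 108.3 mm, which agrees. That is level with the pointer within tolerance, so I'll withdraw and return the bar.

>>> {"op": "play_rows", "data": {
  "dp": [
    [-0.15,0,0],
    [-0.4,0,0],
    [-0.7,0,0],
    [-1.0,0,0],
    [-1.38,0,0]
  ],
  "rot": [
    [0,0,0],
    [0,0,0],
    [0,0,0],
    [0,0,0],
    [0,0,0]
  ]
}}

```text
clock: 18.03
eef_pos: [485.7, -127.1, 31.3]
tcp_rot: [-3.14, -0.0, 1.434]
contact_force: [0.5, -0.5, -1.4]
opening: 0.168
grasp_force: 88.6
```

>>> {"op": "play_rows", "data": {
  "dp": [
    [-0.2,0,-0.3],
    [-0.5,0,-0.8],
    [-0.9,0,-1.3],
    [-1.0,0,-1.9],
    [-1.0,0,-1.9]
  ],
  "rot": [
    [0,0,0],
    [0,0,0],
    [0,0,0],
    [0,0,0],
    [0,0,0]
  ]
}}

```text
clock: 18.45
eef_pos: [482.6, -168.5, 111.1]
tcp_rot: [3.137, 0.001, 1.432]
contact_force: [1.1, -0.7, -0.3]
opening: 0.165
grasp_force: 88.6
```

```bash
python3 - <<'E'
from h import *
pol()
plan([(446.3,-327.8,108,97.1)],vmax=30,tail=4)
E
```

```text
clk 18.45 r 238.9 th -97.25 z 111.1 yaw-180 -97.95 F [ 1.1 -0.7 -0.3] M [-0.03 -0.09 -0.  ]
from [ 482.6 -168.5  111.1   82.1] clock 18.45
"dp": [[-0.68, -0.06, 0.01], [-1.36, -0.12, 0.03], [-2.03, -0.17, 0.04], [-2.71, -0.23, 0.05], [-3.39, -0.29, 0.06]] "rot": [[0, 0, -0.42], [0, 0, -0.84], [0, 0, -1.25], [0, 0, -1.67], [0, 0, -2.09]]
"dp": [[-0.65, -0.2, 0.01], [-0.65, -0.2, 0.01], [-0.65, -0.2, 0.01], [-0.65, -0.2, 0.01], [-0.65, -0.2, 0.01]] "rot": [[0, 0, -0.42], [0, 0, -0.42], [0, 0, -0.42], [0, 0, -0.42], [0, 0, -0.42]]
```

>>> {"op": "play_rows", "data": {
  "dp": [
    [-0.68,-0.06,0.01],
    [-1.36,-0.12,0.03],
    [-2.03,-0.17,0.04],
    [-2.71,-0.23,0.05],
    [-3.39,-0.29,0.06]
  ],
  "rot": [
    [0,0,-0.42],
    [0,0,-0.84],
    [0,0,-1.25],
    [0,0,-1.67],
    [0,0,-2.09]
  ]
}}

```text
clock: 18.87
eef_pos: [449.6, -299.8, 104.3]
tcp_rot: [-3.14, -0.001, 1.655]
contact_force: [0.2, -0.7, -2.2]
opening: 0.171
grasp_force: 88.6
```

>>> {"op": "play_rows", "data": {
  "dp": [
    [-0.65,-0.2,0.01],
    [-0.65,-0.2,0.01],
    [-0.65,-0.2,0.01],
    [-0.65,-0.2,0.01],
    [-0.65,-0.2,0.01]
  ],
  "rot": [
    [0,0,-0.42],
    [0,0,-0.42],
    [0,0,-0.42],
    [0,0,-0.42],
    [0,0,-0.42]
  ]
}}

```text
clock: 19.28
eef_pos: [444.9, -324.1, 104.3]
tcp_rot: [-3.141, -0.001, 1.696]
contact_force: [0.2, 0.7, -0.9]
opening: 0.169
grasp_force: 88.6
```

>>> {"op": "play_rows", "data": {
  "dp": [
    [0,0,0],
    [0,0,0],
    [0,0,0]
  ],
  "rot": [
    [0,0,0],
    [0,0,0],
    [0,0,0]
  ]
}}

```text
clock: 19.53
eef_pos: [445.6, -324.4, 104.9]
tcp_rot: [-3.142, -0.0, 1.697]
contact_force: [0.1, -0.4, -1.5]
opening: 0.169
grasp_force: 88.6
```

```bash
python3 - <<'E'
from h import *
plan([(446.3,-327.8,55,97.1,15),(446.3,-327.8,42,97.1,6)],tail=2)
E
```

```text
from [ 445.6 -324.4  104.9   97.2] clock 19.5333
"dp": [[-0.02, 0.0, 0.31], [-0.04, 0.0, 0.62], [-0.07, 0.01, 0.94], [-0.09, 0.01, 1.25], [-0.09, 0.01, 1.36]] "rot": [[0, 0, 0.01], [0, 0, 0.01], [0, 0, 0.02], [0, 0, 0.02], [0, 0, 0.02]]
"dp": [[0.0, 0.0, 0.11], [0.0, 0.0, 0.22], [0.0, 0.0, 0.22], [0.0, 0.0, 0.22], [0.0, 0.0, 0.22]] "rot": [[0, 0, -0.0], [0, 0, -0.0], [0, 0, -0.0], [0, 0, -0.0], [0, 0, -0.0]]
```

>>> {"op": "play_rows", "data": {
  "dp": [
    [-0.02,0.0,0.31],
    [-0.04,0.0,0.62],
    [-0.07,0.01,0.94],
    [-0.09,0.01,1.25],
    [-0.09,0.01,1.36]
  ],
  "rot": [
    [0,0,0],
    [0,0,0],
    [0,0,0],
    [0,0,0],
    [0,0,0]
  ]
}}

```text
clock: 19.95
eef_pos: [445.0, -327.8, 47.6]
tcp_rot: [-3.139, -0.002, 1.696]
contact_force: [-0.3, 1.3, -2.6]
opening: 0.167
grasp_force: 88.6
```

>>> {"op": "play_rows", "data": {
  "dp": [
    [0,0,0.11],
    [0,0,0.2],
    [0,0,0.25],
    [0,0,0.25],
    [0,0,0.25]
  ],
  "rot": [
    [0,0,0],
    [0,0,0],
    [0,0,0],
    [0,0,0],
    [0,0,0]
  ]
}}

```text
clock: 20.37
eef_pos: [446.4, -328.7, 40.8]
tcp_rot: [3.141, 0.0, 1.696]
contact_force: [-0.9, -0.2, -1.2]
opening: 0.168
grasp_force: 88.6
```

```bash
python3 -c "
from h import *
pol();print(telemetry.sense()['eef_pos'])"
```

```text
clk 20.37 r 402.6 th -99.48 z 40.8 yaw-180 -82.80 F [-0.9 -0.2 -1.2] M [-0.01 -0.03  0.02]
[ 446.39296581 -328.65185051   40.76002289]
```

Nothing has touched yet; I'll lower a few more mm and watch the force.

>>> {"op": "play_rows", "data": {
  "dp": [
    [0.02,0,0.04],
    [0.02,0,0.08],
    [0.02,0,0.08],
    [0.02,0,0.08]
  ],
  "rot": [
    [0,0,0],
    [0,0,0],
    [0,0,0],
    [0,0,0]
  ]
}}

```text
clock: 20.7
eef_pos: [446.2, -327.8, 37.4]
tcp_rot: [3.141, 0.0, 1.696]
contact_force: [-0.9, -0.3, -1.1]
opening: 0.166
grasp_force: 88.6
```

>>> {"op": "play_rows", "data": {
  "dp": [
    [0,0,0.02],
    [0,0,0.05],
    [0,0,0.05],
    [0,0,0.05]
  ],
  "rot": [
    [0,0,0],
    [0,0,0],
    [0,0,0],
    [0,0,0]
  ]
}}

```text
clock: 21.03
eef_pos: [446.7, -327.9, 36.4]
tcp_rot: [3.141, 0.001, 1.697]
contact_force: [-1.6, 2.9, 12.0]
opening: 0.166
grasp_force: 90.7
```

>>> {"op": "play_rows", "data": {
  "dp": [
    [0,0,0],
    [0,0,0],
    [0,0,0],
    [0,0,0],
    [0,0,0]
  ],
  "rot": [
    [0,0,0],
    [0,0,0],
    [0,0,0],
    [0,0,0],
    [0,0,0]
  ],
  "fingers": 0.6
}}

```text
clock: 21.45
eef_pos: [446.0, -327.7, 35.1]
tcp_rot: [-3.141, -0.0, 1.696]
contact_force: [0.0, -0.6, 0.8]
opening: 0.6
grasp_force: 0.0
```

>>> {"op": "play_rows", "data": {
  "dp": [
    [0,0,-0.2],
    [0,0,-0.6],
    [0,0,-1.2],
    [0,0,-2.0],
    [0,0,-2.8]
  ],
  "rot": [
    [0,0,0],
    [0,0,0],
    [0,0,0],
    [0,0,0],
    [0,0,0]
  ]
}}

```text
clock: 21.87
eef_pos: [445.5, -327.3, 148.5]
tcp_rot: [-3.14, -0.001, 1.696]
contact_force: [0.9, -0.5, -0.7]
opening: 0.599
grasp_force: 0.0
```

>>> {"op": "play_rows", "data": {
  "dp": [
    [-0.8,0.8,-0.2],
    [-1.6,1.6,-0.4],
    [-2.4,2.4,-0.6],
    [-3.2,3.2,-0.8],
    [-4,4,-1]
  ],
  "rot": [
    [0,0,0],
    [0,0,0],
    [0,0,0],
    [0,0,0],
    [0,0,0]
  ]
}}

```text
clock: 22.28
eef_pos: [609.4, -454.5, 184.9]
tcp_rot: [3.141, 0.0, 1.696]
contact_force: [1.2, -1.4, -0.2]
opening: 0.6
grasp_force: 0.0
```

>>> {"op": "play_rows", "data": {
  "dp": [
    [-0.8,-0.8,-0.2],
    [-1.6,-1.6,-0.4],
    [-2.4,-2.4,-0.6],
    [-2.4,-2.4,-0.6],
    [-2.4,-2.4,-0.6]
  ],
  "rot": [
    [0,0,0],
    [0,0,0],
    [0,0,0],
    [0,0,0],
    [0,0,0]
  ]
}}

```text
clock: 22.7
eef_pos: [522.3, -564.2, 208.8]
tcp_rot: [3.142, 0.002, 1.692]
contact_force: [0.5, 1.2, 0.1]
opening: 0.602
grasp_force: 0.0
```

```bash
python3 - <<'E'
from h import *
f=grab("top");g=grab("scene")
I=cv2.INTER_CUBIC
a=cv2.resize(f["img"][150:230,250:330],(400,300),interpolation=I);b=cv2.resize(g["img"][175:275,230:330],(400,300),interpolation=I)
c=cv2.resize(f["img"][155:235,365:445],(400,300),interpolation=I);d=cv2.resize(g["img"][125:205,350:430],(400,300),interpolation=I)
cv2.imwrite("pics/c8.png",np.vstack([np.hstack([a,b]),np.hstack([c,d])]))
for n,ff in(("T",f),("S",g)):
    m=cv2.inRange(cv2.cvtColor(ff["img"],cv2.COLOR_BGR2HSV),(5,180,180),(18,255,255)); k,l,st,ce=cv2.connectedComponentsWithStats(m)
    print(n,[(ce[i].round(1),st[i,4],ray(ff,ce[i],59).round(1)) for i in range(1,k) if st[i,4]>25])
E
```

```text
T []
S []
```

View pics/c8.png

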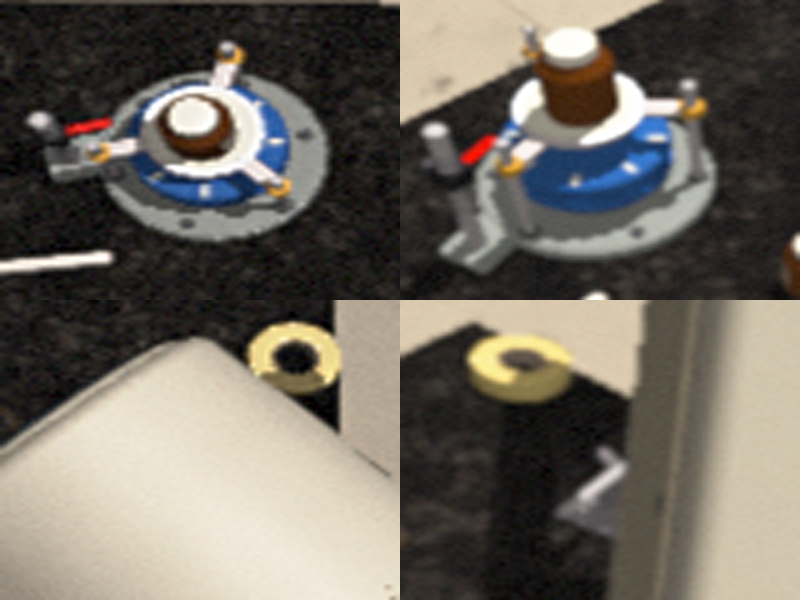

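Bottle upright, collar clear, bar shaft lying in its front fork at (590,490). The arm hides the handle, so I'll clear it and check numerically.

>>> {"op": "play_rows", "data": {
  "dp": [
    [0,-0.8,0],
    [0,-1.7,0],
    [0,-2.6,0],
    [0,-3.4,0],
    [0,-4.2,0]
  ],
  "rot": [
    [0,0,0.5],
    [0,0,1.2],
    [0,0,2],
    [0,0,3],
    [0,0,4]
  ]
}}

```text
clock: 23.22
eef_pos: [358.2, -580.1, 207.4]
tcp_rot: [-3.141, -0.001, 1.274]
contact_force: [0.4, -0.6, 0.5]
opening: 0.597
grasp_force: 0.0
```

>>> {"op": "play_rows", "data": {
  "dp": [
    [-0.3,-0.6,0],
    [-0.6,-1.2,0],
    [-0.9,-1.8,0],
    [-0.9,-1.8,0],
    [-0.9,-1.8,0]
  ],
  "rot": [
    [0,0,1],
    [0,0,2],
    [0,0,3],
    [0,0,4],
    [0,0,4]
  ]
}}

```text
clock: 23.63
eef_pos: [278.9, -594.5, 207.6]
tcp_rot: [-3.141, -0.001, 0.853]
contact_force: [1.3, -0.3, -0.3]
opening: 0.602
grasp_force: 0.0
```

```bash
python3 - <<'E'
from ticks import *
from rim import rim
print(telemetry.sense()["eef_pos"])
f=grab("top");g=grab("scene")
for n,ff in(("T0",load("top")),("T",f),("S0",load("scene")),("S",g)):
    m=cv2.inRange(cv2.cvtColor(ff["img"],cv2.COLOR_BGR2HSV),(5,180,150),(18,255,255)); k,l,st,ce=cv2.connectedComponentsWithStats(m)
    for i in range(1,k):
        if st[i,4]>40:
            ys,xs=np.where(l==i); d=cv2.fitLine(np.c_[xs,ys].astype(np.float32),2,0,.01,.01).ravel(); print(n,ce[i].round(1),st[i],d[:2].round(3))
print(ticks(f)); 
for z in(107,108,109): print(z,rim(g,z-8,range(85,225,4))[0].round(2))
E
```

```text
[ 278.90398093 -594.52938203  207.60881271]
T0 [416.  209.4] [407 207  19   6  74] [ 0.993 -0.118]
T [416.4 209.5] [408 207  18   6  74] [ 0.992 -0.127]
S0 [402.3 160.3] [395 154  15  14  87] [ 0.74  -0.672]
S [402.8 159.8] [396 153  15  15  87] [ 0.728 -0.686]
[(np.float64(48.6), np.float64(135.0), np.float64(0.0), 51), (np.float64(43.9), np.float64(179.4), np.float64(44.4), 241)]
107 [-1.29  0.26]
108 [-1.06  0.42]
109 [-0.96  0.58]
```

```bash
python3 -c "
from rig import r
print(r.sign_off())"
```

```text
the job is handed in; nothing more can be done
None
```

I handed the job in, with no verdict returned: the plate was wound up about 15.1 mm (the pointer's stated range is 13 to 16 mm), the bar is back in its forks within about 2 mm of where it started, the bottle is upright, and nothing was seen to disturb the tape, timer or marker.

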